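# Lock the nest plate of a tray sealer

### The job

Change the tray sealer over: slide the aluminium nest plate along the blue bed until it is fully home against the rear stop. Then lock it with the black cap that stands loose on its hidden thread: turn the cap backward (counter-clockwise from above) until it drops into the thread start, then forward (clockwise) as far as it goes. Push the plate and the cap's arms rather than lifting the cap off, and leave the other things on the bench where they are.

Things in the scene. Friction and masses are not known exactly. Their poses are not given: they have to be found in the camera images.
- base: Fixed blue sealer base, 365 x 210 mm. Origin on the table, under the vertical cap axis. x points from its open front (robot side) to its rear, z up. Its flat bed is 30 mm above the origin, from x = -165 mm; rails 9 mm high above the bed, inner faces at y = +-82 mm, guide the plate. A housing 75 mm high above the table begins at x = +95 mm.
- rear_stop (a point): Middle of the front face of the dark bar (9 mm high above the bed) at the rear of the bed, at x = +76 mm in the base's frame; the plate's rear edge touches it when fully home.
- plate_lip (a point): Middle of the front (robot-side) face of the plate's yellow push lip, 22 mm above the bed. The lip stands along the plate's front edge: 100 mm wide, 6 mm thick, its top 34 mm above the bed. To be pushed towards base +x; when the plate is fully home this point is at x = -94 mm in the base's frame.
- plate: Aluminium nest plate, loose, flat on the bed, 170 mm long (x) x 160 mm x 10 mm, about 0.65 kg (to 0.85), axes as the base's, pulled forward 30 to 50 mm from home at the start. Origin on its underside, 95 mm behind its front edge, 75 mm before its rear edge. A 36 mm slot, open to the rear, passes round the stud.
- cap: Black lock cap, 0.45 kg, 64 mm across, 42 mm high, flange 76 mm across at the bottom, over a greased stud whose tip (18 mm across, 102 mm above the table) shows through its top; the thread is unseen, its phase unknown. Origin on the axis at its underside, x axis to knob_a. Stands on a flat land of the thread; turned forward (clockwise) it meets a guard and stays high. Turns easily, under 3 N.
- cap_hub (a point): Point on the cap's axis at arm height. 81 mm above the table at the start; turned backward (counter-clockwise) 0.2 to 1.15 rad, the cap falls 9.5 mm by its own weight, to 71.5 mm, and can turn back up to 0.3 rad more before a stop. From there forward (clockwise) 1.4 to 1.75 rad, sinking 4 mm more, to a hard stop: fully home, 67.5 mm.
- knob_a (a point): Centre of the red ball (18 mm in diameter) at the end of one arm of the cap, 72 mm from the axis. The arm is a level steel rod 10 mm in diameter, free from 38 to 63 mm from the axis; a finger reaching down beside it can push it sideways. It sinks with the cap.
- knob_b (a point): Centre of the red ball on the opposite, equal arm.
- strip1: Bystander: black cover strip with two screws, 200 x 24 mm, 16 mm high, lying on the bench; origin under its centre.
- driver: Bystander: red screwdriver lying on the bench.
- screwtray: Bystander: open grey tray, 130 x 100 x 30 mm; origin under its centre. A white bottle (170 mm high), a white food tray, a second black strip and a carton also stand on the bench, farther off to the sides and rear.

How it is judged:
By the outcome, as a careful person would: the job done as asked, in the order asked, and still so for the second after the job is handed in, with the robot touching nothing.
It also fails if it takes over 54 s, if anything falls off the work surface, if the arm or the gripper's body presses on something with over 40 N, if the wrist force passes 120 N, or if a joint passes its speed limit or range.

### The arm

A 7-joint arm with a two-finger parallel gripper is mounted at the origin on the work surface. World frame = base frame: x ahead of the robot, y to its left, z up, the work surface at z = 0. Lengths are in m, angles in rad, forces in N, time in s.
With the tool pointing down it reaches from about 0.4 to 0.925 m from the base axis. Payload 5.6 kg.
Tool frame: the origin (TCP) lies on the centre line of the jaws, within the pads' length; the fingertips stand robot.tip_extent ahead of it and the grasp point (between the pads) lies 5 mm behind it (robot.tip_extent is the distance from the TCP to the fingertips, in m); z points along the fingers, y is the direction in which the jaws open and shut (so a half turn about z gives the same grasp; the last joint's range is limited). The gripper opens to 85 mm and grips with 20 to 120 N. Pads are 22 mm wide; open, the fingers measure 114 mm over their backs; the gripper's body (76 mm by 85 mm) begins 54 mm behind the grasp point. The pads swing forward as they close: fully open they stand 13 mm farther back than shut.
Start: joints at [-1.191, 0.468, -0.012, 1.603, 0.006, 1.071, -0.056], TCP at [0.267, 0.593, 0.213] pointing down, gripper open.
Joint ranges: [-2.53, 2.53], [-0.31, 2.02], [-1.57, 1.55], [0.28, 2.44], [-1.29, 4.43], [0.15, 1.84], [-2.92, 2.92]. Speed limits (rad/s): [2.57, 2.57, 3.14, 3.14, 3.14, 3.14, 3.14].

### API

Orientations are given as [roll, pitch, yaw] about the fixed x, y, z axes, in that order (R = Rz(yaw) Ry(pitch) Rx(roll)).
In Python, from workcell import robot, imaging, order gives the robot as it stands.
- The arm moves only by the tool jog_arm, never from a script. Its argument "motion" is a list of rows, each a list of 7 numbers: the finger opening in cm, from 0 to 8.54, then the shift along the tool's x, y, z in cm, then the turn, a rotation vector about the tool's x, y, z in rad. In form: [[hand, dx, dy, dz, rx, ry, rz], ...]. A call has 1 to 10 rows; each row is the pose to reach, as a shift and turn from the pose measured when the call began, along the tool's axes at that moment; what a row does not reach only later rows make up. A row lasts 1/8 s, in which the tool goes at most 62.5 mm and 10.7 degrees, less where a joint would pass 70% of its speed; a pose out of reach is approached as far as the arm can. A call with a gripper value outside its range is refused whole. The fingers move at their own pace and stop on an object; "grip_force" is the grip in N (left out, the last holds). Time passes only in rows, so rows that repeat a pose let the fingers close. It gives the time, the measured TCP pose, the force and the opening at its end, in the units of the state.
- robot.get_obs(): the state, without advancing time (a new reading comes with each control period).
- imaging.grab_frame(name): name is "scene" or "top" or "wrist"; returns the picture (420x560x3 uint8, red, green, blue); there is no depth.
- imaging.camera_params(name): a dict with "camera_matrix" (3x3 intrinsics, pixels), "world_to_cam" (4x4, takes a point from world to camera coordinates). Camera axes: x right, y up, looking along -z (the intrinsics and any distortion apply to the point x, -y, -z); pixel columns grow to the right and rows downward; lengths in m; the calibration is good to about 2 mm. A picture is of the moment at which its call begins: read the wrist's pose just before it. camera_params takes no time and is no camera call; for the wrist camera it gives the pose at the moment of the call.
- order.job_done(): hands the job in, once; it reports no verdict.
The state is a dict: "time": time; "q": joint angles; "dq": joint speeds; "joint_torque": joint torques, N m; "eef_pos": TCP position; "orientation": TCP orientation; "ft_force": force on the tool from outside, world axes, zero at the start; "torque": the same for the moment, N m; "gripper_width": finger opening in m.
Only numpy, scipy, OpenCV 4.12 (cv2) and the standard library are available. Lean on these libraries where they do the work, as an engineer would, in place of code of your own. Each camera call takes 0.05 s, during which the arm holds its last target.

## Working session

There is one attempt and no reset: what is moved stays moved. The work goes in short steps, Python scripts to look and compute and a tool call to move; the robot and the scene stay as the last step left them, time stands still between calls to the robot, and variables do not carry over. Pictures are saved under pics/ and viewed, and the job is handed in when it is done.

Besides the shell and the picture viewer there is one more tool, called after "Emit:" as name(argument=value, ...) on one line, values as JSON. jog_arm: Moves the arm, as the interface text tells. Its arguments: {"type":"object","properties":{"motion":{"type":"array"},"grip_force":{"type":"number"}},"required":["motion"]}

```bash
mkdir -p pics; ls; python3 - <<'E'
from workcell import robot, imaging, order
import cv2
print(robot.get_obs(), robot.tip_extent)
for n in ("scene","top"):
    im=imaging.grab_frame(n); cv2.imwrite(f"pics/{n}0.png",im[:,:,::-1])
    p=imaging.camera_params(n); print(n,p)
E
```

```text
pics
{'time': 0.0, 'q': array([-1.19098705,  0.46838374, -0.01158716,  1.60362805,  0.0059721 ,
        1.07142792, -0.05628283]), 'dq': array([-1.55386082e-04, -1.02310330e-05,  5.32119566e-05,  1.58343140e-04,
        1.13789857e-03,  1.80328271e-03,  1.11742215e-04]), 'joint_torque': array([ 3.30683570e-04, -5.32396603e+01,  2.10571237e-02, -2.51300418e+01,
        1.13259655e-02,  7.72197760e-03, -1.10775193e-05]), 'eef_pos': array([0.26652996, 0.59218116, 0.21173227]), 'orientation': array([-3.13978339e+00,  1.08699328e-04,  2.71870934e+00]), 'ft_force': array([-0.27889574,  0.02125883, -0.04026099]), 'torque': array([-0.00604816,  0.03452979,  0.00441633]), 'gripper_width': 0.08562445703519628} 0.014
scene {'camera_matrix': array([[396.98713986,   0.        , 277.34693931],
       [  0.        , 396.98713986, 207.65475881],
       [  0.        ,   0.        ,   1.        ]]), 'world_to_cam': array([[-0.56380394,  0.82590553, -0.00227532,  0.3208908 ],
       [-0.50673164, -0.34374199,  0.7906102 ,  0.20052659],
       [ 0.65218721,  0.44690212,  0.61231555, -1.32960805],
       [ 0.        ,  0.        ,  0.        ,  1.        ]])}
top {'camera_matrix': array([[467.50435853,   0.        , 278.26482583],
       [  0.        , 467.50435853, 206.68182756],
       [  0.        ,   0.        ,   1.        ]]), 'world_to_cam': array([[ 0.02116361, -0.99975122, -0.0070423 , -0.01248772],
       [ 0.98636026,  0.01972904,  0.16341418, -0.55570938],
       [-0.16323459, -0.01040468,  0.98653242, -1.07151875],
       [ 0.        ,  0.        ,  0.        ,  1.        ]])}
```

View pics/scene0.png

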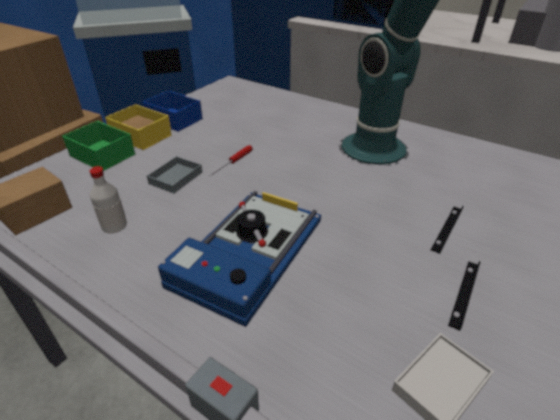

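View pics/top0.png

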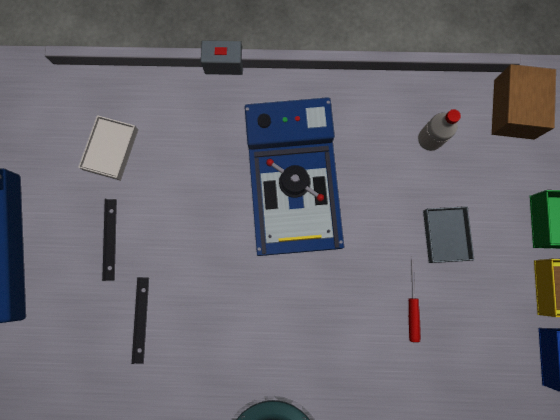

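```bash
python3 - <<'E'
import cv2
a=cv2.imread("pics/top0.png")[90:265,230:360]; cv2.imwrite("pics/t0z.png",cv2.resize(a,None,fx=3.4,fy=3.4,interpolation=cv2.INTER_CUBIC))
a=cv2.imread("pics/scene0.png")[180:330,150:330]; cv2.imwrite("pics/s0z.png",cv2.resize(a,None,fx=4,fy=4,interpolation=cv2.INTER_CUBIC))
E
```

```text
(no output)
```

View pics/t0z.png

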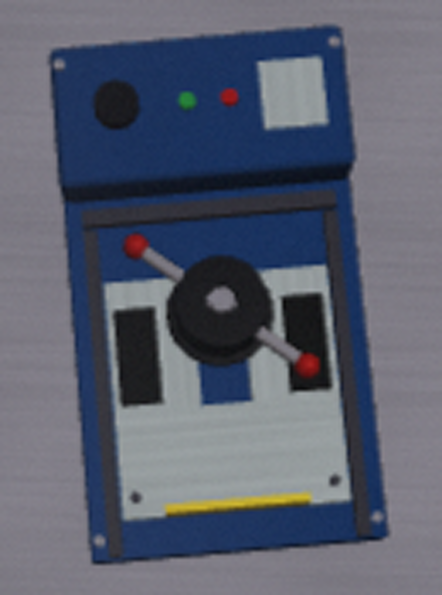

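View pics/s0z.png

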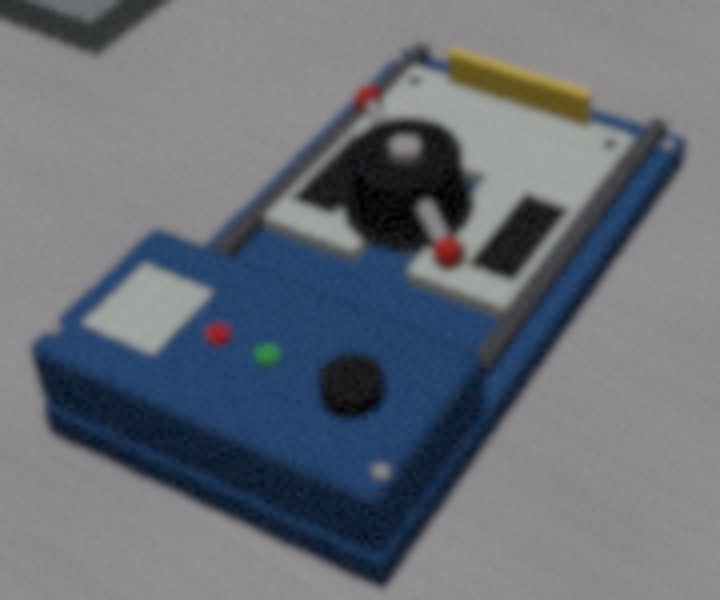

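```bash
cat > h.py <<'E'
import numpy as np
from workcell import robot, imaging, order
P={n:imaging.camera_params(n) for n in("scene","top")}
def ray(p,uv):
    K=p["camera_matrix"];T=p["world_to_cam"];R=T[:3,:3];c=-R.T@T[:3,3]
    d=np.linalg.solve(K,[uv[0],uv[1],1.]);d=R.T@np.array([d[0],-d[1],-d[2]])
    return c,d/np.linalg.norm(d)
def tri(obs):
    A=np.zeros((3,3));b=np.zeros(3);rs=[ray(p,uv) for p,uv in obs]
    for c,d in rs:
        M=np.eye(3)-np.outer(d,d);A+=M;b+=M@c
    x=np.linalg.solve(A,b)
    return x,[np.linalg.norm((np.eye(3)-np.outer(d,d))@(x-c)) for c,d in rs]
def onz(p,uv,z):
    c,d=ray(p,uv);return c+d*(z-c[2])/d[2]
def proj(p,X):
    T=p["world_to_cam"];q=T[:3,:3]@X+T[:3,3];q=np.array([q[0],-q[1],-q[2]]);q=p["camera_matrix"]@q
    return q[:2]/q[2]
E
python3 - <<'E'
from h import *
t=lambda u,v:(u/3.4+230,v/3.4+90)
s=lambda u,v:(u/4+150,v/4+180)
tp,sp=P["top"],P["scene"]
for n,a,b in [("k1",t(136,246),s(448,252)),("k2",t(308,365),s(368,98)),("stud",t(220,298),s(405,146)),
 ("lipL",t(166,514),s(590,100)),("lipR",t(310,500),s(452,52))]:
    x,e=tri([(tp,a),(sp,b)]);print(n,x.round(4),np.round(e,4))
# rail tops/base screws at z=.03+; housing corners z=.075
for n,a,z in [("housL",t(52,50),.075),("housR",t(340,28),.075),("hfL",t(64,188),.075),("hfR",t(352,165),.075),("scrL",t(99,541),.03),("scrR",t(377,517),.03),("baseFL",t(92,562),.03),("baseFR",t(386,535),.03),
 ("plateFL",t(123,519),.04),("plateFR",t(351,500),.04),("plateRL",t(105,286),.04),("plateRR",t(327,266),.04),("stopL",t(86,229),.039),("stopR",t(336,208),.039),("lipL",t(166,514),.064),("lipR",t(310,500),.064),("k1",t(136,246),.081),("k2",t(308,365),.081),("stud",t(220,298),.102)]:
    print(n,onz(tp,a,z).round(4))
E
```

```text
k1 [0.6556 0.02   0.0802] [0.0003 0.0003]
k2 [ 0.5739 -0.0991  0.0807] [0.0001 0.0001]
stud [ 0.6155 -0.0382  0.0993] [0.0003 0.0003]
lipL [ 0.4726 -0.0045  0.0557] [0.0004 0.0004]
lipR [ 0.4838 -0.1029  0.0595] [0.0001 0.0001]
housL [0.7989 0.0835 0.075 ]
housR [ 0.8191 -0.1208  0.075 ]
hfL [0.6976 0.0718 0.075 ]
hfR [ 0.7181 -0.1295  0.075 ]
scrL [0.4548 0.0427 0.03  ]
scrR [ 0.4757 -0.1524  0.03  ]
baseFL [0.44   0.0472 0.03  ]
baseFR [ 0.4632 -0.1587  0.03  ]
plateFL [0.4698 0.0259 0.04  ]
plateFR [ 0.4863 -0.133   0.04  ]
plateRL [0.6362 0.043  0.04  ]
plateRR [ 0.6539 -0.1155  0.04  ]
stopL [0.6782 0.0578 0.039 ]
stopR [ 0.6973 -0.1219  0.039 ]
lipL [ 0.4717 -0.0043  0.064 ]
lipR [ 0.4833 -0.1024  0.064 ]
k1 [0.6552 0.0202 0.081 ]
k2 [ 0.5739 -0.0991  0.081 ]
stud [ 0.6147 -0.0379  0.102 ]
```

```bash
cat >> h.py <<'E'
from scipy.spatial.transform import Rotation as Ro
AX=np.array([.615,-.039]);YB=.10
def b2w(x,y): 
    c,s=np.cos(YB),np.sin(YB);return AX+[c*x-s*y,s*x+c*y]
def delta(pos,yaw):
    o=robot.get_obs();R=Ro.from_euler("xyz",o["orientation"])
    d=R.inv().apply(np.array(pos)-o["eef_pos"])*100
    rv=(R.inv()*Ro.from_euler("xyz",[np.pi,0,yaw])).as_rotvec()
    return d.round(2),rv.round(3)
def st():
    o=robot.get_obs();d=o["eef_pos"][:2]-AX;c,s=np.cos(YB),np.sin(YB)
    print("t",o["time"],"base xy",(c*d[0]+s*d[1]).round(4),(-s*d[0]+c*d[1]).round(4),"z",o["eef_pos"][2].round(4),"rpy",o["orientation"].round(3),"F",o["ft_force"].round(1),"T",o["torque"].round(2),"w",o["gripper_width"].round(4),"q",o["q"].round(2))
E
python3 - <<'E'
from h import *
st(); w=b2w(-.175,0);print(w,delta([*w,.16],.1),delta([*w,.16],1.4))
E
```

```text
Traceback (most recent call last):
  File "h.py", line 30, in st
    print("t",o["time"],"base xy",(c*d[0]+s*d[1]).round(4),(-s*d[0]+c*d[1]).round(4),"z",o["eef_pos"][2].round(4),"rpy",o["orientation"].round(3),"F",o["ft_force"].round(1),"T",o["torque"].round(2),"w",o["gripper_width"].round(4),"q",o["q"].round(2))
                                                                                                                                                                                                          ^^^^^^^^^^^^^^^^^^^^^^^^
AttributeError: 'float' object has no attribute 'round'
```

```bash
sed -i 's/o\["gripper_width"\].round(4)/round(o["gripper_width"],4)/' h.py
python3 - <<'E'
from h import *
st(); w=b2w(-.175,0);print(w,delta([*w,.16],.1),delta([*w,.16],1.4))
E
```

```text
t 0.1 base xy -0.2837 0.6629 z 0.2118 rpy [-3.14   0.     2.719] F [ 0.2 -0.3 -0.6] T [-0.03  0.03 -0.01] w 0.0853 q [-1.19  0.47 -0.01  1.6   0.01  1.07 -0.06]
[ 0.44087427 -0.05647085] (array([-42.52, -52.  ,   5.27]), array([-0.000e+00,  2.000e-03,  2.619e+00])) (array([-42.52, -52.  ,   5.27]), array([-1.000e-03,  1.000e-03,  1.319e+00]))
```

Emit:
jog_arm(motion=[[0, -2.8, -3.5, 0, 0, 0, 0.175], [0, -5.7, -6.9, 0, 0, 0, 0.35], [0, -8.5, -10.4, 0, 0, 0, 0.525], [0, -11.3, -13.9, 0, 0, 0, 0.7], [0, -14.2, -17.3, 0, 0, 0, 0.875], [0, -17, -20.8, 0, 0, 0, 1.05], [0, -19.8, -24.3, 0, 0, 0, 1.22], [0, -22.7, -27.7, 0, 0, 0, 1.4], [0, -25.5, -31.2, 0, 0, 0, 1.57], [0, -28.3, -34.7, 0, 0, 0, 1.75]], grip_force=60)

```text
time: 1.35
eef_pos: [0.3822, 0.1582, 0.2123]
orientation: [3.141, 0.002, 0.963]
ft_force: [-0.1, 0.8, -0.6]
gripper_width: -0.0002
```

```bash
python3 - <<'E'
from h import *
st(); w=b2w(-.175,0);print(w,delta([*w,.16],.1))
E
```

```text
t 1.35 base xy -0.2119 0.2194 z 0.2123 rpy [3.141e+00 2.000e-03 9.630e-01] F [-0.1  0.8 -0.6] T [ 0.01 -0.01 -0.04] w -0.0002 q [-0.91  0.05  0.45  2.17 -0.02  0.93 -1.05]
[ 0.44087427 -0.05647085] (array([-14.26,  17.07,   5.26]), array([0.001, 0.001, 0.863]))
```

Emit:
jog_arm(motion=[[0, -2.9, 3.4, 0.5, 0, 0, 0.17], [0, -5.7, 6.8, 1, 0, 0, 0.345], [0, -8.6, 10.2, 2, 0, 0, 0.52], [0, -11.4, 13.7, 3, 0, 0, 0.69], [0, -14.3, 17.1, 4, 0, 0, 0.863], [0, -14.3, 17.1, 5.3, 0, 0, 0.863], [0, -14.3, 17.1, 5.3, 0, 0, 0.863]])

```text
time: 2.22
eef_pos: [0.4397, -0.0564, 0.1585]
orientation: [3.14, 0.004, 0.101]
ft_force: [-0.3, 0.5, -0.3]
gripper_width: -0.0003
```

```bash
python3 - <<'E'
from h import *
import cv2
st(); w=b2w(-.175,0);print(w,delta([*w,.056],.1))
im=imaging.grab_frame("wrist");cv2.imwrite("pics/w1.png",im[:,:,::-1])
im=imaging.grab_frame("top");cv2.imwrite("pics/top1.png",cv2.resize(im[80:290,200:380,::-1],None,fx=2.8,fy=2.8))
E
```

```text
t 2.225 base xy -0.1762 0.0001 z 0.1585 rpy [3.14  0.004 0.101] F [-0.3  0.5 -0.3] T [0.02 0.04 0.03] w -0.0003 q [-0.58  0.22  0.72  2.17 -0.2   0.82 -1.21]
[ 0.44087427 -0.05647085] (array([ 0.15,  0.  , 10.25]), array([0.001, 0.004, 0.001]))
```

View pics/w1.png

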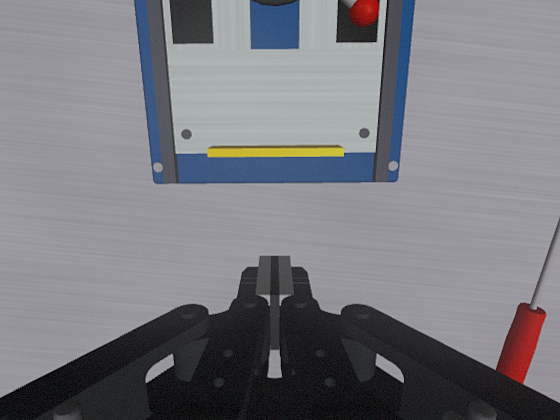

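View pics/top1.png

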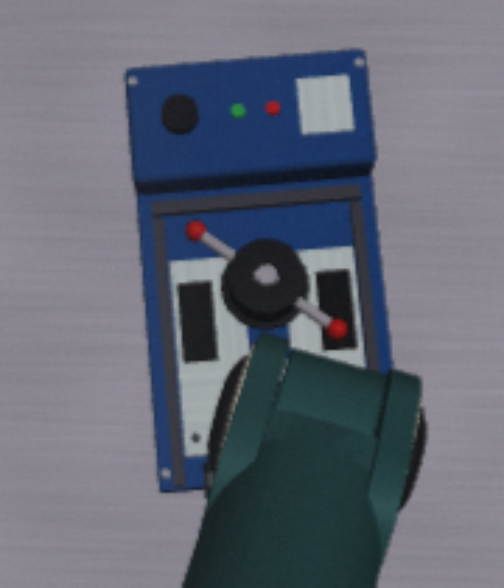

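Emit:
jog_arm(motion=[[0, 0, 0, 3, 0, 0, 0], [0, 0, 0, 6, 0, 0, 0], [0, 0, 0, 9, 0, 0, 0], [0, 0, 0, 10.2, 0, 0, 0], [0, 0.5, 0, 10.2, 0, 0, 0], [0, 1, 0, 10.2, 0, 0, 0], [0, 1.5, 0, 10.2, 0, 0, 0], [0, 2, 0, 10.2, 0, 0, 0], [0, 2.4, 0, 10.2, 0, 0, 0], [0, 2.8, 0, 10.2, 0, 0, 0]])

```text
time: 3.58
eef_pos: [0.4686, -0.053, 0.0575]
orientation: [3.141, 0.001, 0.102]
ft_force: [0.8, -0.1, 0.2]
gripper_width: 0.0002
```

```bash
python3 - <<'E'
from h import *
st(); w=b2w(-.105,0);print(w,delta([*w,.056],.1))
E
```

```text
t 3.575 base xy -0.1471 0.0006 z 0.0575 rpy [3.141e+00 1.000e-03 1.020e-01] F [ 0.8 -0.1  0.2] T [ 0.01 -0.01  0.05] w 0.0002 q [-0.44  0.46  0.59  2.17 -0.44  0.62 -1.01]
[ 0.51052456 -0.04948251] (array([4.21, 0.07, 0.14]), array([0.001, 0.001, 0.002]))
```

Emit:
jog_arm(motion=[[0, 0.4, 0, 0.1, 0, 0, 0], [0, 0.8, 0, 0.1, 0, 0, 0], [0, 1.2, 0, 0.1, 0, 0, 0], [0, 1.6, 0, 0.1, 0, 0, 0], [0, 2.0, 0, 0.1, 0, 0, 0], [0, 2.4, 0, 0.1, 0, 0, 0], [0, 2.8, 0, 0.1, 0, 0, 0], [0, 3.2, 0, 0.1, 0, 0, 0], [0, 3.5, 0, 0.1, 0, 0, 0], [0, 3.7, 0, 0.1, 0, 0, 0]])

```text
time: 4.82
eef_pos: [0.5056, -0.0492, 0.0564]
orientation: [3.141, 0.001, 0.103]
ft_force: [0.2, -0.2, -0.5]
gripper_width: 0.0005
```

```bash
python3 - <<'E'
from h import *
st(); w=b2w(-.105,0);print(w,delta([*w,.056],.1))
E
```

```text
t 4.825 base xy -0.1099 0.0008 z 0.0564 rpy [3.141e+00 1.000e-03 1.030e-01] F [ 0.2 -0.2 -0.5] T [ 0.04 -0.01 -0.02] w 0.0005 q [-0.43  0.51  0.58  2.09 -0.45  0.66 -1.02]
[ 0.51052456 -0.04948251] (array([0.49, 0.08, 0.04]), array([0.001, 0.001, 0.003]))
```

```bash
python3 - <<'E'
from h import *
import cv2
im=imaging.grab_frame("scene");cv2.imwrite("pics/s2.png",cv2.resize(im[150:330,150:350,::-1],None,fx=3.3,fy=3.3,interpolation=cv2.INTER_CUBIC))
im=imaging.grab_frame("wrist");cv2.imwrite("pics/w2.png",im[:,:,::-1])
E
```

```text
(no output)
```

View pics/s2.png

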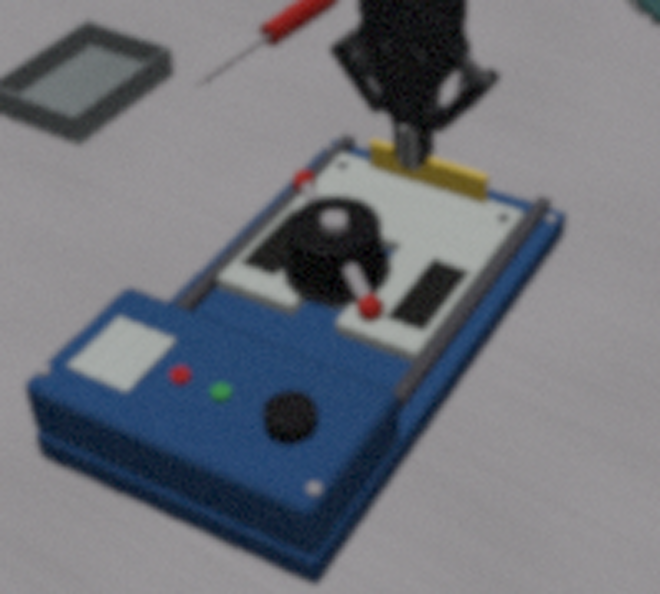

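View pics/w2.png

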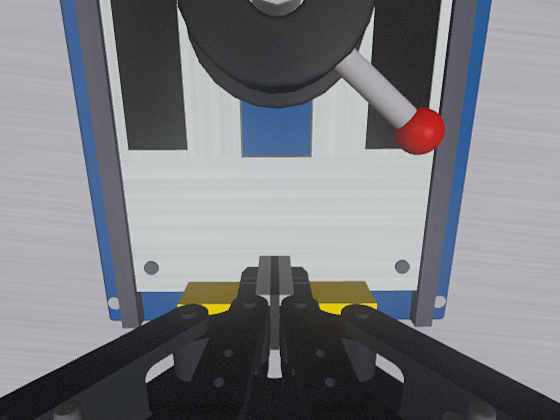

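```bash
python3 - <<'E'
from h import *
o=robot.get_obs();e=o["eef_pos"]
for dz in(.014,0,-.013): print(proj(P["scene"],e-[0,0,dz]),proj(imaging.camera_params("wrist"),e-[0,0,dz]))
W=imaging.camera_params("wrist")
s=lambda u,v:(u/3.3+150,v/3.3+150)
for a,b in [((180,303),s(487,195)),((186,282),s(487,176)),((369,282),s(374,142)),((128,292),None)]:
    if b: print(tri([(W,a),(P["scene"],b)]))
for x in(-.139,-.133,-.094,-.088):
  for y in(.05,-.05):
    w=b2w(x,y);print(x,y,proj(W,np.array([*w,.064])).round(1),proj(P["scene"],np.array([*w,.064])).round(1))
E
```

```text
[275.38492388 209.72442035] [276.56482221 247.2850308 ]
[275.35507961 205.29176412] [276.74819853 257.8617046 ]
[275.32689925 201.10624161] [276.94593822 269.26682037]
(array([ 0.47296557, -0.00128643,  0.04729678]), [np.float64(0.0033669583448385615), np.float64(0.0033669583448384497)])
(array([ 0.48591253, -0.00271754,  0.06513691]), [np.float64(0.006391043211039521), np.float64(0.006391043211039553)])
(array([ 0.50674077, -0.08761867,  0.07902733]), [np.float64(0.0024151266669574433), np.float64(0.002415126666957531)])
-0.139 0.05 [178.6 317.1] [298.4 202.3]
-0.139 -0.05 [377.4 317.7] [263.5 191.2]
-0.133 0.05 [177.7 306.6] [297.3 203.6]
-0.133 -0.05 [378.5 307.1] [262.3 192.4]
-0.094 0.05 [171.5 232.8] [290.1 212.3]
-0.094 -0.05 [385.8 233.4] [254.5 200.4]
-0.088 0.05 [170.4 220.5] [289.  213.6]
-0.088 -0.05 [387.  221.1] [253.2 201.7]
```

```bash
python3 - <<'E'
from h import *
import cv2
im=imaging.grab_frame("scene");cv2.imwrite("pics/s3.png",cv2.resize(im[140:230,225:325,::-1],None,fx=6,fy=6,interpolation=cv2.INTER_CUBIC))
E
```

```text
(no output)
```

View pics/s3.png

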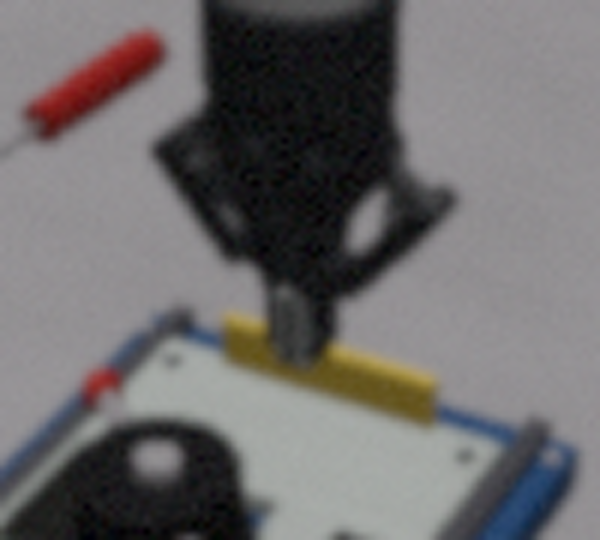

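```bash
python3 - <<'E'
from h import *
W=imaging.camera_params("wrist");e=robot.get_obs()["eef_pos"];print(e,W["world_to_cam"][:3],ray(W,(280,210)))
print(tri([(W,(275,257)),(P["scene"],(275.3,201.3))]))
for dx in(0,.011):
  for dz in(-.02,-.01,0,.014): 
    X=e+[dx,0,-dz];print(dx,dz,proj(W,X).round(1),proj(P["scene"],X).round(1))
E
```

```text
[ 0.50539103 -0.04922284  0.05643182] [[ 1.02764640e-01 -9.94705699e-01  3.09188610e-05 -9.96681075e-02]
 [ 9.54815211e-01  9.86347758e-02 -2.80355299e-01 -4.84841805e-01]
 [ 2.78867964e-01  2.88401333e-02  9.59896299e-01 -3.66880865e-01]] (array([ 0.57548801, -0.04073728,  0.2162427 ]), array([-0.27159722, -0.04483747, -0.96136598]))
(array([ 0.51190237, -0.04659941,  0.07322696]), [np.float64(0.0014580289261873635), np.float64(0.0014580289261874853)])
0 -0.02 [277.  276.2] [275.4 198.8]
0 -0.01 [276.8 266.5] [275.4 202. ]
0 0 [276.7 257.9] [275.4 205.3]
0 0.014 [276.5 247.3] [275.4 209.7]
0.011 -0.02 [279.7 253.4] [272.8 201. ]
0.011 -0.01 [279.3 244.9] [272.8 204.3]
0.011 0 [279.  237.3] [272.9 207.5]
0.011 0.014 [278.7 228.1] [272.9 211.9]
```

Emit:
jog_arm(motion=[[0, -1.5, 0, 0, 0, 0, 0], [0, -3.5, 0, 0, 0, 0, 0], [0, -5.0, 0, 0, 0, 0, 0], [0, -6.0, 0, 0, 0, 0, 0], [0, -6.3, 0, 1.2, 0, 0, 0], [0, -6.3, 0, 1.2, 0, 0, 0]])

```text
time: 5.72
eef_pos: [0.4422, -0.0556, 0.0437]
orientation: [3.141, 0.003, 0.103]
ft_force: [-0.2, -0.4, 0.3]
gripper_width: 0.0001
```

```bash
python3 - <<'E'
from h import *
import cv2
st()
im=imaging.grab_frame("scene");cv2.imwrite("pics/s4.png",cv2.resize(im[140:230,225:325,::-1],None,fx=6,fy=6,interpolation=cv2.INTER_CUBIC))
im=imaging.grab_frame("wrist");cv2.imwrite("pics/w4.png",im[:,:,::-1])
e=robot.get_obs()["eef_pos"]
for dz in(-.017,0,.014): print(proj(P["scene"],e-[-.008,0,dz]))
E
```

```text
t 5.725 base xy -0.1736 0.0007 z 0.0437 rpy [3.141e+00 3.000e-03 1.030e-01] F [-0.2 -0.4  0.3] T [ 0.    0.02 -0.01] w 0.0001 q [-0.43  0.46  0.57  2.23 -0.46  0.57 -0.98]
[285.24903181 192.29453192]
[285.18428961 197.6128123 ]
[285.13194385 201.91278054]
```

View pics/s4.png

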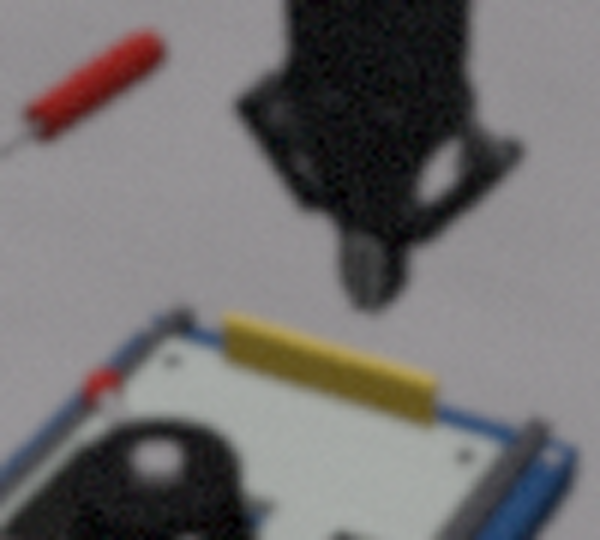

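View pics/w4.png

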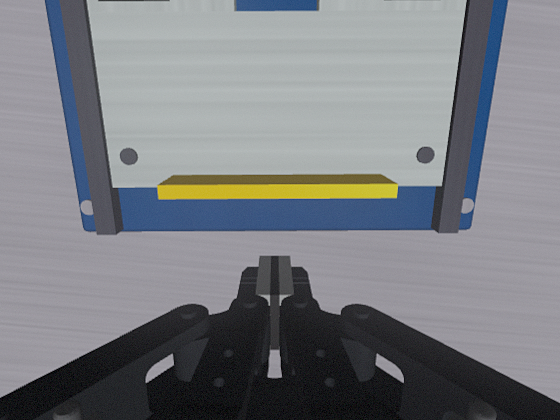

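Emit:
jog_arm(motion=[[0, 0, 0, 0.5, 0, 0, 0], [0, 0, 0, 1.0, 0, 0, 0], [0, 0, 0, 1.5, 0, 0, 0], [0, 0, 0, 1.7, 0, 0, 0], [0, 0.5, 0, 1.7, 0, 0, 0], [0, 1.0, 0, 1.7, 0, 0, 0], [0, 1.5, 0, 1.7, 0, 0, 0], [0, 2.0, 0, 1.7, 0, 0, 0], [0, 2.4, 0, 1.7, 0, 0, 0], [0, 2.8, 0, 1.7, 0, 0, 0]])

```text
time: 7.08
eef_pos: [0.4684, -0.053, 0.0268]
orientation: [-3.141, 0.007, 0.103]
ft_force: [-6.8, -1.1, 5.5]
gripper_width: 0.0001
```

```bash
python3 - <<'E'
from h import *
import cv2
st()
im=imaging.grab_frame("scene");cv2.imwrite("pics/s5.png",cv2.resize(im[140:230,225:325,::-1],None,fx=6,fy=6,interpolation=cv2.INTER_CUBIC))
E
```

```text
t 7.075 base xy -0.1472 0.0007 z 0.0268 rpy [-3.141  0.007  0.103] F [-6.8 -1.1  5.5] T [-0.12  1.49  0.03] w 0.0001 q [-0.4   0.52  0.54  2.18 -0.49  0.57 -0.97]
```

View pics/s5.png

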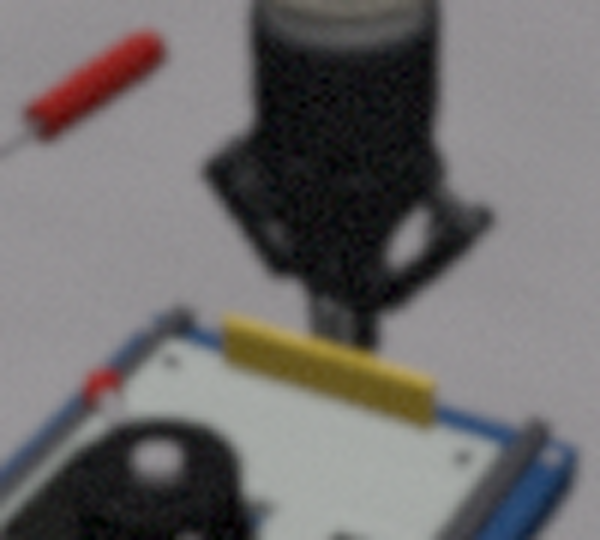

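Emit:
jog_arm(motion=[[0, 0.3, 0, -0.1, 0, 0, 0], [0, 0.6, 0, -0.1, 0, 0, 0], [0, 0.9, 0, -0.1, 0, 0, 0], [0, 1.2, 0, -0.1, 0, 0, 0]])

```text
time: 7.62
eef_pos: [0.4811, -0.0516, 0.0276]
orientation: [-3.142, 0.006, 0.103]
ft_force: [-2.0, -0.3, -2.6]
gripper_width: -0.0002
```

```bash
python3 - <<'E'
from h import *
st(); w=b2w(-.105,0);print(w,delta([*w,.028],.1))
E
```

```text
t 7.625 base xy -0.1345 0.0008 z 0.0276 rpy [-3.142  0.006  0.103] F [-2.  -0.3 -2.6] T [-0.09  0.55  0.02] w -0.0002 q [-0.4   0.54  0.54  2.15 -0.49  0.59 -0.97]
[ 0.51052456 -0.04948251] (array([ 2.95,  0.09, -0.06]), array([0.   , 0.006, 0.003]))
```

Emit:
jog_arm(motion=[[0, 0.35, 0, 0, 0, -0.006, 0], [0, 0.7, 0, 0, 0, -0.006, 0], [0, 1.05, 0, 0, 0, -0.006, 0], [0, 1.4, 0, 0, 0, -0.006, 0], [0, 1.75, 0, 0, 0, -0.006, 0], [0, 2.1, 0, 0, 0, -0.006, 0], [0, 2.4, 0, 0, 0, -0.006, 0], [0, 2.6, 0, 0, 0, -0.006, 0]])

```text
time: 8.62
eef_pos: [0.5061, -0.0491, 0.0276]
orientation: [-3.141, 0.015, 0.102]
ft_force: [-7.8, -1.5, 5.6]
gripper_width: -0.0002
```

Emit:
jog_arm(motion=[[0, 0.15, 0, 0, 0, 0, 0], [0, 0.3, 0, 0, 0, 0, 0]])

```text
time: 8.88
eef_pos: [0.5088, -0.0488, 0.0276]
orientation: [-3.141, 0.015, 0.102]
ft_force: [-6.5, -0.2, 3.7]
gripper_width: 0.0
```

Emit:
jog_arm(motion=[[0, 0.1, 0, 0, 0, 0, 0], [0, 0.2, 0, 0, 0, 0, 0]])

```text
time: 9.12
eef_pos: [0.5101, -0.0487, 0.0277]
orientation: [-3.14, 0.017, 0.102]
ft_force: [-7.6, -1.0, 6.3]
gripper_width: 0.0001
```

Emit:
jog_arm(motion=[[0, 0.1, 0, 0, 0, 0.01, 0], [0, 0.2, 0, 0, 0, 0.01, 0]])

```text
time: 9.38
eef_pos: [0.5103, -0.0486, 0.0276]
orientation: [-3.139, 0.011, 0.102]
ft_force: [-10.8, -1.3, 8.7]
gripper_width: -0.0
```

Emit:
jog_arm(motion=[[0, 0.1, 0, 0, 0, 0, 0], [0, 0.2, 0, 0, 0, 0, 0]])

```text
time: 9.62
eef_pos: [0.5102, -0.0486, 0.0275]
orientation: [-3.138, 0.015, 0.102]
ft_force: [-11.4, -1.0, 9.1]
gripper_width: -0.0002
```

```bash
python3 - <<'E'
from h import *
import cv2
st()
im=imaging.grab_frame("scene");cv2.imwrite("pics/s6.png",cv2.resize(im[180:330,150:330,::-1],None,fx=4,fy=4,interpolation=cv2.INTER_CUBIC))
E
```

```text
t 9.625 base xy -0.1053 0.0009 z 0.0275 rpy [-3.138  0.015  0.102] F [-11.4  -1.    9.1] T [-0.2   2.31  0.02] w -0.0002 q [-0.4   0.58  0.54  2.07 -0.49  0.63 -0.99]
```

View pics/s6.png

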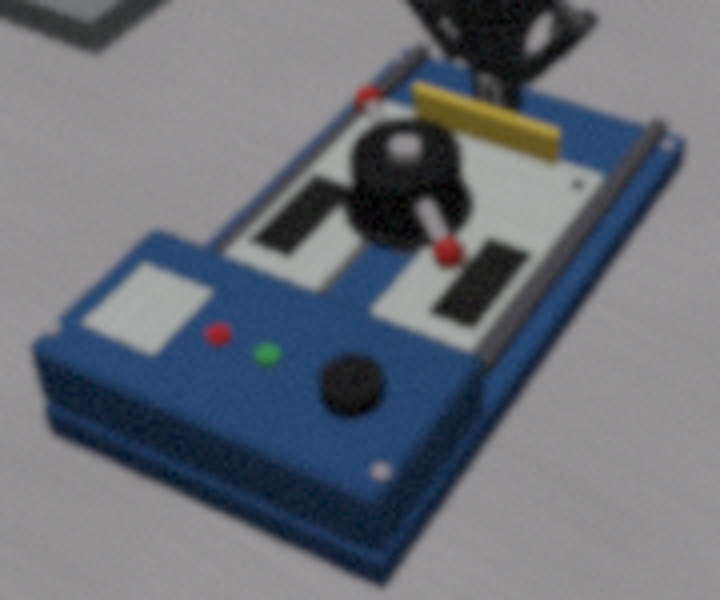

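Emit:
jog_arm(motion=[[0, 0.2, 0, 0, 0, 0, 0], [0, 0.4, 0, 0, 0, 0, 0], [0, 0.5, 0, 0, 0, 0, 0], [0, 0.5, 0, 0, 0, 0, 0]])

```text
time: 10.18
eef_pos: [0.5099, -0.0486, 0.027]
orientation: [-3.135, 0.025, 0.101]
ft_force: [-16.4, -1.7, 12.7]
gripper_width: 0.0002
```

Emit:
jog_arm(motion=[[0, -1, 0, 0, 0, 0, 0], [0, -2.5, 0, 0, 0, 0, 0], [0, -2.5, 0, -4, 0, 0, 0], [0, -2.5, 0, -8, 0, 0, 0], [0, -2.5, 0, -13, 0, 0, 0], [4, -2.5, 0, -15, 0, 0, 0.1], [4, -2.5, 0, -15, 0, 0, 0], [4, -2.5, 0, -15, 0, 0, 0]])

```text
time: 11.18
eef_pos: [0.4892, -0.0514, 0.178]
orientation: [-3.134, 0.023, 0.101]
ft_force: [-0.5, 0.4, 0.3]
gripper_width: 0.04
```

```bash
python3 - <<'E'
from h import *
import cv2
st()
im=imaging.grab_frame("wrist");cv2.imwrite("pics/w7.png",im[:,:,::-1])
im=imaging.grab_frame("scene");cv2.imwrite("pics/s7.png",cv2.resize(im[60:300,130:350,::-1],None,fx=2.5,fy=2.5,interpolation=cv2.INTER_CUBIC))
W=imaging.camera_params("wrist")
for x,y,z in [(-.094,.05,.064),(-.094,-.05,.064),(.076,.07,.04),(.076,-.07,.04),(.076,0,.039),(0,0,.102)]: print(x,y,proj(W,np.array([*b2w(x,y),z])))
E
```

```text
t 11.175 base xy -0.1264 0.0003 z 0.178 rpy [-3.134  0.023  0.101] F [-0.5  0.4  0.3] T [-0.06 -0.03 -0.  ] w 0.04 q [-0.57  0.3   0.73  2.03 -0.25  0.92 -1.18]
-0.094 0.05 [213.27229125 157.66496878]
-0.094 -0.05 [340.78989432 157.76750791]
0.076 0.07 [177.92140023 -89.39613447]
0.076 -0.07 [377.37567494 -90.29423198]
0.076 0 [277.43370447 -89.09314918]
0 0 [277.2458861    9.99773565]
```

View pics/w7.png

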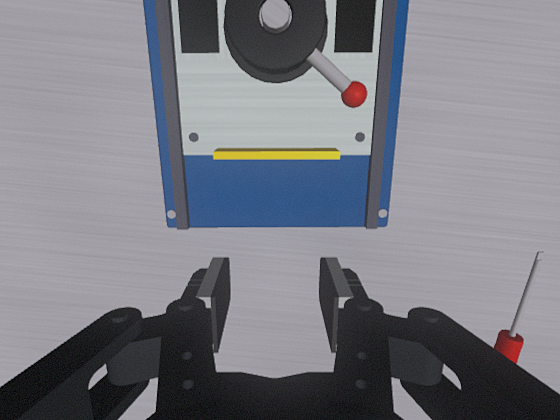

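View pics/s7.png

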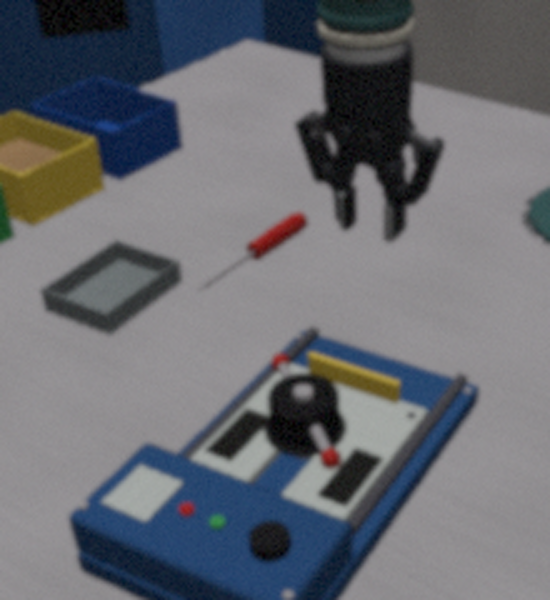

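```bash
python3 - <<'E'
from h import *
e=robot.get_obs()["eef_pos"];R=Ro.from_euler("xyz",robot.get_obs()["orientation"])
for y in(.02,.03,-.02,-.03):
  for z in(.014,0,-.01,-.02,-.03):
    X=e+R.apply([.008,y,z]);print(y,z,proj(P["scene"],X).round(1),proj(imaging.camera_params("wrist"),X).round(1))
E
```

```text
0.02 0.014 [269.4 164.7] [314.1 233.4]
0.02 0 [269.2 159.7] [317.3 243. ]
0.02 -0.01 [269. 156.] [319.8 250.8]
0.02 -0.02 [268.9 152.2] [322.7 259.7]
0.02 -0.03 [268.7 148.5] [325.9 269.7]
0.03 0.014 [265.7 163.7] [332.9 233.4]
0.03 0 [265.4 158.6] [337.5 243. ]
0.03 -0.01 [265.3 155. ] [341.2 250.9]
0.03 -0.02 [265.1 151.2] [345.5 259.7]
0.03 -0.03 [264.9 147.5] [350.3 269.7]
-0.02 0.014 [284.4 169. ] [239.1 233.4]
-0.02 0 [284.3 163.8] [236.3 243. ]
-0.02 -0.01 [284.3 160.1] [234.  250.8]
-0.02 -0.02 [284.2 156.3] [231.4 259.6]
-0.02 -0.03 [284.2 152.5] [228.5 269.6]
-0.03 0.014 [288.2 170. ] [220.3 233.4]
-0.03 0 [288.2 164.9] [216.  242.9]
-0.03 -0.01 [288.1 161.2] [212.6 250.8]
-0.03 -0.02 [288.1 157.4] [208.6 259.6]
-0.03 -0.03 [288.1 153.6] [204.2 269.6]
```

```bash
cat >> h.py <<'E'
AX=np.array([.615,-.0385])
def arc(th,z,r=.056):  # world rod angle
    print(round(th,3),*delta([AX[0]+r*np.cos(th),AX[1]+r*np.sin(th),z],th))
E
python3 - <<'E'
from h import *
arc(.971,.12);arc(.971,.036)
E
```

```text
0.971 [16.43 -4.31  5.38] [-0.017  0.02  -0.872]
0.971 [16.63 -4.25 13.77] [-0.017  0.02  -0.872]
```

Emit:
jog_arm(motion=[[3, 3.3, -0.9, 1, 0, 0, -0.17], [3, 6.6, -1.7, 2, 0, 0, -0.35], [3, 9.9, -2.6, 3, 0, 0, -0.52], [3, 13.2, -3.4, 4, 0, 0, -0.7], [3, 16.4, -4.3, 5.4, -0.017, 0.02, -0.87], [3, 16.4, -4.3, 5.4, -0.017, 0.02, -0.87], [3, 16.4, -4.3, 5.4, -0.017, 0.02, -0.87]])

```text
time: 12.15
eef_pos: [0.6456, 0.0068, 0.1193]
orientation: [-3.141, 0.001, 0.966]
ft_force: [-0.1, -0.7, -0.0]
gripper_width: 0.0302
```

```bash
python3 - <<'E'
from h import *
import cv2
st();arc(.971,.036)
im=imaging.grab_frame("wrist");cv2.imwrite("pics/w8.png",im[:,:,::-1])
im=imaging.grab_frame("scene");cv2.imwrite("pics/s8.png",cv2.resize(im[100:330,150:350,::-1],None,fx=2.6,fy=2.6,interpolation=cv2.INTER_CUBIC))
E
```

```text
t 12.15 base xy 0.035 0.042 z 0.1193 rpy [-3.141e+00  1.000e-03  9.660e-01] F [-0.1 -0.7 -0. ] T [-0.04 -0.01 -0.06] w 0.0302 q [-0.38  0.59  0.44  1.71 -0.3   0.91 -0.42]
0.971 [0.14 0.03 8.33] [-0.001  0.001 -0.005]
```

View pics/w8.png

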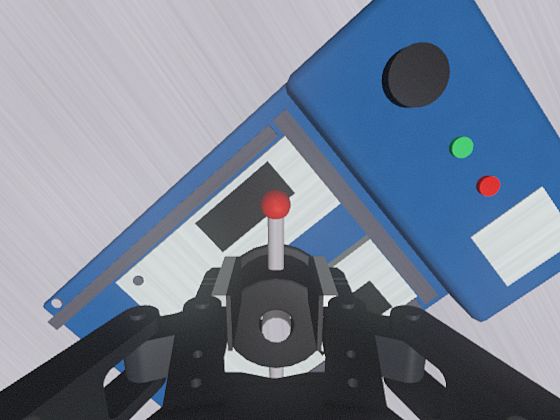

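View pics/s8.png

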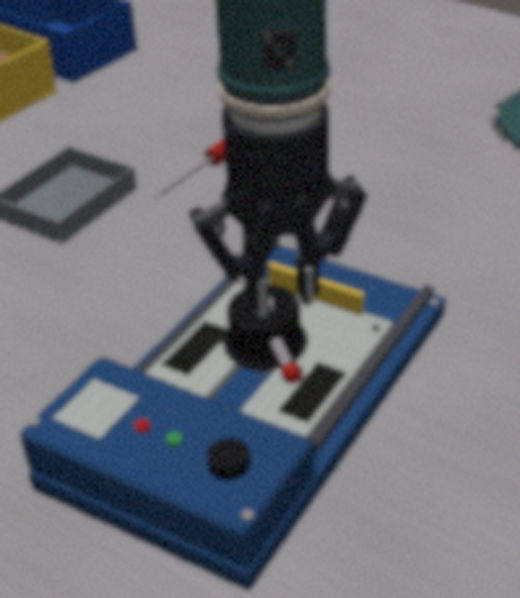

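```bash
python3 - <<'E'
from h import *
W=imaging.camera_params("wrist")
for r in(0,.038,.045,.056,.067,.072):
    for th in(.971,): print(r,proj(W,np.array([AX[0]+r*np.cos(th),AX[1]+r*np.sin(th),.081])).round(1))
print(proj(W,np.array([*AX,.102])))
E
```

```text
0 [276.5 312.7]
0.038 [276.3 259. ]
0.045 [276.3 248.6]
0.056 [276.3 231.7]
0.067 [276.2 214.4]
0.072 [276.2 206.4]
[276.64623138 332.33459822]
```

Emit:
jog_arm(motion=[[3, 0.1, 0, 2, 0, 0, 0], [3, 0.1, 0, 4, 0, 0, 0], [3, 0.1, 0, 5.5, 0, 0, 0], [3, 0.1, 0, 7, 0, 0, 0], [3, 0.1, 0, 8.3, 0, 0, 0], [3, 0.1, 0, 8.3, 0, 0, 0]])

```text
time: 13.0
eef_pos: [0.6456, 0.0075, 0.0357]
orientation: [-3.14, 0.002, 0.967]
ft_force: [-0.1, 0.4, -0.0]
gripper_width: 0.0297
```

```bash
python3 - <<'E'
from h import *
import cv2
st()
for k in range(1,11): arc(.971+.13*k,.036)
im=imaging.grab_frame("wrist");cv2.imwrite("pics/w9.png",im[:,:,::-1])
im=imaging.grab_frame("scene");cv2.imwrite("pics/s9.png",cv2.resize(im[140:330,150:350,::-1],None,fx=3,fy=3,interpolation=cv2.INTER_CUBIC))
E
```

```text
t 13.0 base xy 0.035 0.0427 z 0.0357 rpy [-3.14e+00  2.00e-03  9.67e-01] F [-0.1  0.4 -0. ] T [-0.04  0.04  0.02] w 0.0297 q [-0.34  0.7   0.39  1.74 -0.36  0.77 -0.38]
1.101 [ 0.03 -0.66 -0.03] [-0.001  0.002 -0.134]
1.231 [-0.12 -1.37 -0.03] [-0.002  0.001 -0.264]
1.361 [-0.35 -2.06 -0.03] [-0.002  0.001 -0.394]
1.491 [-0.68 -2.71 -0.02] [-0.002  0.001 -0.524]
1.621 [-1.08 -3.32 -0.02] [-0.002  0.001 -0.654]
1.751 [-1.56 -3.86 -0.02] [-0.002  0.001 -0.784]
1.881 [-2.11 -4.34 -0.02] [-0.002  0.001 -0.914]
2.011 [-2.71 -4.75 -0.02] [-2.000e-03  1.000e-03 -1.044e+00]
2.141 [-3.36 -5.07 -0.02] [-2.000e-03  1.000e-03 -1.174e+00]
2.271 [-4.05 -5.31 -0.01] [-2.000e-03  1.000e-03 -1.304e+00]
```

View pics/w9.png

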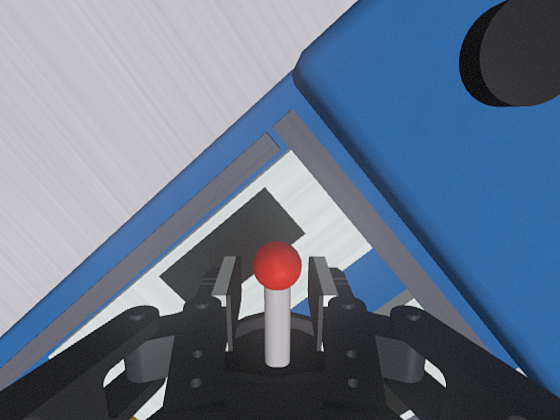

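View pics/s9.png

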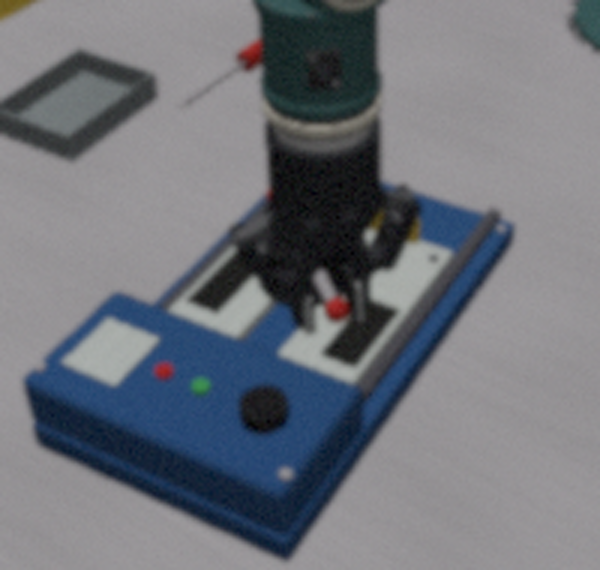

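Emit:
jog_arm(motion=[[3, 0.05, -0.35, 0, 0, 0, -0.067], [3, 0.03, -0.66, 0, 0, 0, -0.134], [3, -0.03, -1.0, 0, 0, 0, -0.2], [3, -0.12, -1.37, 0, 0, 0, -0.264], [3, -0.22, -1.7, 0, 0, 0, -0.33], [3, -0.35, -2.06, 0, 0, 0, -0.394], [3, -0.5, -2.4, 0, 0, 0, -0.46], [3, -0.68, -2.71, 0, 0, 0, -0.524]])

```text
time: 14.1
eef_pos: [0.6214, 0.0172, 0.0383]
orientation: [3.139, 0.0, 1.493]
ft_force: [0.3, -0.2, 0.2]
gripper_width: 0.0302
```

```bash
python3 - <<'E'
from h import *
import cv2
st()
for k in range(1,15): arc(1.491+.065*k,.036)
im=imaging.grab_frame("wrist");cv2.imwrite("pics/w10.png",im[:,:,::-1])
im=imaging.grab_frame("scene");cv2.imwrite("pics/s10.png",cv2.resize(im[140:330,150:350,::-1],None,fx=3,fy=3,interpolation=cv2.INTER_CUBIC))
E
```

```text
t 14.1 base xy 0.0119 0.0548 z 0.0383 rpy [3.139 0.    1.493] F [ 0.3 -0.2  0.2] T [-0.   -0.06 -0.05] w 0.0302 q [-0.27  0.64  0.26  1.8  -0.23  0.72  0.03]
1.556 [-0.02 -0.56  0.23] [ 0.003  0.    -0.063]
1.621 [-0.05 -0.92  0.23] [ 0.003  0.    -0.128]
1.686 [-0.11 -1.28  0.23] [ 0.003  0.    -0.193]
1.751 [-0.19 -1.63  0.23] [ 0.003  0.    -0.258]
1.816 [-0.3  -1.98  0.23] [ 0.003  0.001 -0.323]
1.881 [-0.42 -2.32  0.23] [ 0.003  0.001 -0.388]
1.946 [-0.57 -2.65  0.23] [ 0.003  0.001 -0.453]
2.011 [-0.74 -2.98  0.22] [ 0.003  0.001 -0.518]
2.076 [-0.93 -3.29  0.22] [ 0.003  0.001 -0.583]
2.141 [-1.14 -3.58  0.22] [ 0.003  0.001 -0.648]
2.206 [-1.37 -3.87  0.22] [ 0.003  0.001 -0.713]
2.271 [-1.62 -4.13  0.22] [ 0.003  0.001 -0.778]
2.336 [-1.88 -4.38  0.22] [ 0.003  0.001 -0.843]
2.401 [-2.16 -4.62  0.22] [ 0.003  0.001 -0.908]
```

View pics/w10.png

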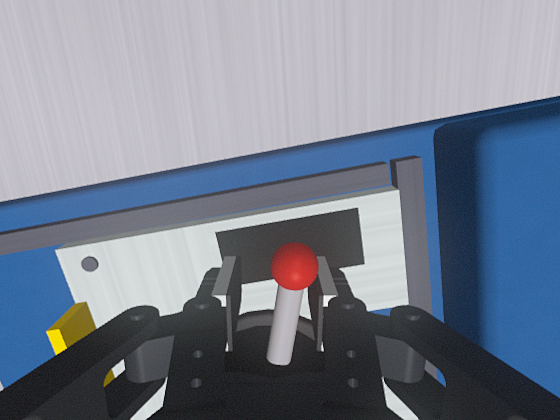

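View pics/s10.png

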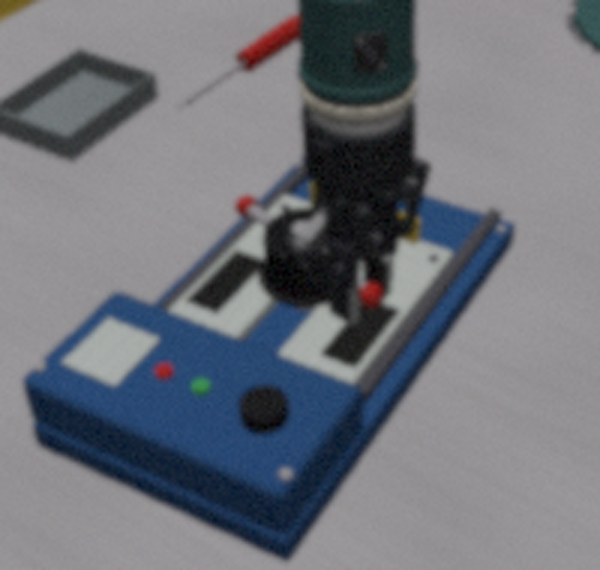

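```bash
cat >> h.py <<'E'
import cv2
def reds(im,amin=8):
    im=im.astype(int);m=((im[...,0]>110)&(im[...,1]<70)&(im[...,2]<70)).astype(np.uint8)
    n,l,s,c=cv2.connectedComponentsWithStats(m)
    return [(c[i].round(1),s[i,4]) for i in range(1,n) if s[i,4]>=amin]
def knobs(wr=True):
    W=imaging.camera_params("wrist")
    rs=reds(imaging.grab_frame("scene"));L=[]
    for c,a in rs:
        for z in np.arange(.06,.09,.0005):
            x=onz(P["scene"],c,z);rr=np.linalg.norm(x[:2]-AX)
            if abs(rr-.072)<.0004: print("scene",c,a,"z",round(z,4),"th",np.arctan2(*(x[:2]-AX)[::-1]).round(3))
    if wr:
        for c,a in reds(imaging.grab_frame("wrist"),300):
            for d,b in rs:
                x,e=tri([(W,c),(P["scene"],d)])
                if e[0]<.006: print("tri",c,a,d,x.round(4),np.round(e,4),"th",np.arctan2(*(x[:2]-AX)[::-1]).round(3),"r",np.linalg.norm(x[:2]-AX).round(4))
E
python3 - <<'E'
from h import *
knobs()
E
```

```text
scene [230.8 207.6] 13 z 0.085 th -1.746
scene [230.8 207.6] 13 z 0.0855 th -1.74
scene [273.  236.6] 28 z 0.086 th 1.343
scene [273.  236.6] 28 z 0.0865 th 1.338
tri [293.1 265.7] 1703 [273.  236.6] [0.629  0.0322 0.083 ] [0.0024 0.0024] th 1.375 r 0.0721
```

Emit:
jog_arm(motion=[[3, -0.02, -0.56, 0.2, 0, 0, -0.063], [3, -0.05, -0.92, 0.23, 0, 0, -0.128], [3, -0.11, -1.28, 0.23, 0, 0, -0.193], [3, -0.19, -1.63, 0.23, 0, 0, -0.258], [3, -0.19, -1.63, 0.23, 0, 0, -0.258]])

```text
time: 14.92
eef_pos: [0.6049, 0.0165, 0.0358]
orientation: [3.139, 0.001, 1.746]
ft_force: [1.0, -0.2, 0.4]
gripper_width: 0.0302
```

```bash
python3 - <<'E'
from h import *
st();knobs()
for k in range(1,13): arc(1.751+.065*k,.036)
E
```

```text
t 14.925 base xy -0.0045 0.0557 z 0.0358 rpy [3.139e+00 1.000e-03 1.746e+00] F [ 1.  -0.2  0.4] T [-0.02  0.01  0.06] w 0.0302 q [-0.23  0.62  0.19  1.84 -0.17  0.69  0.24]
scene [223.5 216.8] 13 z 0.0765 th -1.351
scene [223.5 216.8] 13 z 0.077 th -1.343
scene [279.3 234.1] 28 z 0.078 th 1.649
scene [279.3 234.1] 28 z 0.0785 th 1.642
scene [279.3 234.1] 28 z 0.079 th 1.635
tri [283.6 257.7] 1528 [279.3 234.1] [0.6054 0.0325 0.0732] [0.0023 0.0023] th 1.705 r 0.0717
1.816 [-0.01 -0.38 -0.02] [ 0.002  0.001 -0.07 ]
1.881 [-0.04 -0.74 -0.02] [ 0.002  0.001 -0.135]
1.946 [-0.11 -1.1  -0.02] [ 0.002  0.001 -0.2  ]
2.011 [-0.19 -1.46 -0.02] [ 0.002  0.001 -0.265]
2.076 [-0.3  -1.8  -0.02] [ 0.002  0.001 -0.33 ]
2.141 [-0.43 -2.14 -0.02] [ 0.002  0.001 -0.395]
2.206 [-0.58 -2.48 -0.02] [ 0.002  0.001 -0.46 ]
2.271 [-0.75 -2.8  -0.03] [ 0.002  0.001 -0.525]
2.336 [-0.94 -3.1  -0.03] [ 0.002  0.001 -0.59 ]
2.401 [-1.15 -3.4  -0.03] [ 0.002  0.001 -0.655]
2.466 [-1.38 -3.68 -0.03] [ 0.002  0.001 -0.72 ]
2.531 [-1.63 -3.95 -0.03] [ 0.002  0.002 -0.785]
```

```bash
python3 - <<'E'
from h import *
for k in range(1,11): arc(1.746-.1*k,.034)
E
```

```text
1.646 [-0.02  0.57  0.18] [0.002 0.001 0.1  ]
1.546 [-0.1   1.12  0.18] [0.002 0.    0.2  ]
1.446 [-0.24  1.66  0.19] [0.002 0.    0.3  ]
1.346 [-0.43  2.19  0.19] [0.002 0.    0.4  ]
1.246 [-0.68  2.69  0.19] [0.003 0.    0.5  ]
1.146 [-0.97  3.17  0.19] [ 0.003 -0.     0.6  ]
1.046 [-1.31  3.62  0.19] [ 0.003 -0.     0.7  ]
0.946 [-1.69  4.03  0.19] [ 0.003 -0.     0.8  ]
0.846 [-2.11  4.4   0.19] [ 0.003 -0.     0.9  ]
0.746 [-2.57  4.72  0.19] [ 0.003 -0.001  1.   ]
```

Emit:
jog_arm(motion=[[3, 0, 0.57, 0.18, 0, 0, 0.1], [3, -0.1, 1.12, 0.18, 0, 0, 0.2], [3, -0.24, 1.66, 0.19, 0, 0, 0.3], [3, -0.43, 2.19, 0.19, 0, 0, 0.4], [3, -0.68, 2.69, 0.19, 0, 0, 0.5], [3, -0.97, 3.17, 0.19, 0, 0, 0.6], [3, -1.31, 3.62, 0.19, 0, 0, 0.7], [3, -1.69, 4.03, 0.19, 0, 0, 0.8], [3, -1.69, 4.03, 0.19, 0, 0, 0.8]])

```text
time: 16.15
eef_pos: [0.6482, 0.0068, 0.0339]
orientation: [3.139, -0.001, 0.946]
ft_force: [-0.2, 0.1, 0.9]
gripper_width: 0.0301
```

```bash
python3 - <<'E'
from h import *
st();knobs()
for k in range(1,11): arc(.946-.08*k,.034)
E
```

```text
t 16.15 base xy 0.0375 0.0418 z 0.0339 rpy [ 3.139e+00 -1.000e-03  9.460e-01] F [-0.2  0.1  0.9] T [0.01 0.01 0.  ] w 0.0301 q [-0.35  0.7   0.4   1.74 -0.37  0.77 -0.39]
scene [261.1 246.5] 23 z 0.0715 th 0.926
scene [261.1 246.5] 23 z 0.072 th 0.924
tri [273.7 257.4] 720 [261.1 246.5] [0.6581 0.0208 0.0719] [0.0015 0.0015] th 0.941 r 0.0733
0.866 [-0.04  0.47 -0.01] [ 0.002 -0.001  0.081]
0.786 [-0.09  0.92 -0.01] [ 0.002 -0.001  0.161]
0.706 [-0.18  1.35 -0.01] [ 0.002 -0.001  0.241]
0.626 [-0.3   1.78 -0.  ] [ 0.002 -0.001  0.321]
0.546 [-0.46  2.2  -0.  ] [ 0.002 -0.001  0.401]
0.466 [-0.65  2.61 -0.  ] [ 0.002 -0.002  0.481]
0.386 [-0.88  3.   -0.  ] [ 0.002 -0.002  0.561]
0.306 [-1.13  3.37 -0.  ] [ 0.002 -0.002  0.641]
0.226 [-1.41  3.71 -0.  ] [ 0.001 -0.002  0.721]
0.146 [-1.72  4.04 -0.  ] [ 0.001 -0.002  0.801]
```

Emit:
jog_arm(motion=[[3, -0.04, 0.47, 0, 0, 0, 0.08], [3, -0.09, 0.92, 0, 0, 0, 0.16], [3, -0.18, 1.35, 0, 0, 0, 0.24], [3, -0.3, 1.78, 0, 0, 0, 0.32], [3, -0.46, 2.2, 0, 0, 0, 0.4], [3, -0.46, 2.2, 0, 0, 0, 0.4]])

```text
time: 17.0
eef_pos: [0.6628, -0.0095, 0.0339]
orientation: [3.14, -0.002, 0.549]
ft_force: [-0.6, -0.2, -0.2]
gripper_width: 0.0306
```

```bash
python3 - <<'E'
from h import *
st();knobs()
for k in range(1,11): arc(.546-.06*k,.034)
E
```

```text
t 17.0 base xy 0.0504 0.0241 z 0.0339 rpy [ 3.14e+00 -2.00e-03  5.49e-01] F [-0.6 -0.2 -0.2] T [ 0.01 -0.01  0.03] w 0.0306 q [-0.38  0.74  0.49  1.71 -0.46  0.81 -0.7 ]
scene [250.4 247.9] 29 z 0.071 th 0.605
scene [250.4 247.9] 29 z 0.0715 th 0.605
tri [528.9 108.3] 1186 [204.2 263.4] [ 0.767  -0.0427  0.0762] [0.0009 0.0009] th -0.028 r 0.1521
tri [257.1 261.2] 715 [250.4 247.9] [0.6742 0.0047 0.0732] [0.0018 0.0018] th 0.63 r 0.0733
0.486 [-0.02  0.38 -0.01] [ 0.001 -0.002  0.063]
0.426 [-0.05  0.71 -0.01] [ 0.001 -0.002  0.123]
0.366 [-0.1   1.05 -0.01] [ 0.001 -0.002  0.183]
0.306 [-0.17  1.37 -0.01] [ 0.001 -0.002  0.243]
0.246 [-0.26  1.7  -0.01] [ 0.001 -0.002  0.303]
0.186 [-0.37  2.02 -0.01] [ 0.001 -0.002  0.363]
0.126 [-0.5   2.33 -0.01] [ 0.001 -0.002  0.423]
0.066 [-0.65  2.63 -0.01] [ 0.001 -0.002  0.483]
0.006 [-0.81  2.92 -0.01] [ 0.001 -0.002  0.543]
-0.054 [-0.99  3.2  -0.01] [ 0.    -0.002  0.603]
```

Emit:
jog_arm(motion=[[3, -0.02, 0.38, 0, 0, 0, 0.063], [3, -0.05, 0.71, 0, 0, 0, 0.123], [3, -0.1, 1.05, 0, 0, 0, 0.183], [3, -0.17, 1.37, 0, 0, 0, 0.243], [3, -0.26, 1.7, 0, 0, 0, 0.303]])

```text
time: 17.73
eef_pos: [0.6692, -0.0245, 0.0339]
orientation: [-3.141, -0.002, 0.246]
ft_force: [0.3, -0.2, 0.7]
gripper_width: 0.03
```

```bash
python3 - <<'E'
from h import *
st();knobs()
for k in range(1,11): arc(.246-.06*k,.034)
E
```

```text
t 17.725 base xy 0.0553 0.0085 z 0.0339 rpy [-3.141e+00 -2.000e-03  2.460e-01] F [ 0.3 -0.2  0.7] T [-0.05  0.01 -0.02] w 0.03 q [-0.4   0.77  0.57  1.69 -0.53  0.84 -0.93]
scene [259.8 206.9] 12 z 0.0715 th -2.759
scene [241.  247.9] 29 z 0.0685 th 0.318
tri [404.4  44. ] 1249 [204.2 263.4] [ 0.7671 -0.0415  0.0772] [0.0015 0.0015] th -0.02 r 0.1521
tri [259.4 252. ] 1367 [241.  247.9] [ 0.6865 -0.0131  0.0726] [0.0001 0.0001] th 0.341 r 0.0758
0.186 [ 0.    0.32 -0.01] [ 0.    -0.002  0.061]
0.126 [-0.03  0.66 -0.01] [ 0.    -0.002  0.121]
0.066 [-0.08  0.99 -0.01] [ 0.    -0.002  0.181]
0.006 [-0.15  1.32 -0.01] [ 0.    -0.002  0.241]
-0.054 [-0.24  1.64 -0.01] [ 0.    -0.002  0.301]
-0.114 [-0.35  1.96 -0.01] [ 0.    -0.002  0.361]
-0.174 [-0.48  2.27 -0.01] [ 0.    -0.002  0.421]
-0.234 [-0.62  2.57 -0.01] [ 0.    -0.002  0.481]
-0.294 [-0.79  2.87 -0.01] [ 0.    -0.002  0.541]
-0.354 [-0.97  3.15 -0.01] [-0.    -0.002  0.601]
```

Rod at about 0.33 rad, still free. Continue slowly toward the stop.

Emit:
jog_arm(motion=[[3, 0, 0.32, 0, 0, 0, 0.061], [3, -0.03, 0.66, 0, 0, 0, 0.121], [3, -0.05, 0.83, 0, 0, 0, 0.15]])

```text
time: 18.2
eef_pos: [0.6706, -0.033, 0.0339]
orientation: [-3.142, -0.002, 0.098]
ft_force: [-0.3, 0.4, -0.5]
gripper_width: 0.03
```

Emit:
jog_arm(motion=[[3, 0, 0.16, 0, 0, 0, 0.03], [3, 0, 0.32, 0, 0, 0, 0.06]])

```text
time: 18.45
eef_pos: [0.6708, -0.036, 0.0339]
orientation: [-3.141, -0.002, 0.037]
ft_force: [0.6, -0.4, -0.7]
gripper_width: 0.0297
```

```bash
python3 - <<'E'
from h import *
st();knobs()
y=robot.get_obs()["orientation"][2]
for k in range(1,8): arc(y-.06*k,.034)
E
```

```text
t 18.45 base xy 0.0558 -0.0031 z 0.0339 rpy [-3.141e+00 -2.000e-03  3.700e-02] F [ 0.6 -0.4 -0.7] T [ 0.02  0.05 -0.  ] w 0.0297 q [-0.42  0.79  0.62  1.69 -0.57  0.86 -1.08]
scene [264.8 208.2] 12 z 0.0705 th -2.936
scene [235.6 246.6] 19 z 0.068 th 0.14
tri [305.   26.2] 1339 [204.1 263.4] [ 0.767  -0.0417  0.0775] [0.0015 0.0015] th -0.021 r 0.1521
tri [253.8 253.2] 1455 [235.6 246.6] [ 0.6886 -0.0263  0.071 ] [0. 0.] th 0.164 r 0.0746
-0.023 [-0.    0.34 -0.01] [-0.    -0.002  0.06 ]
-0.083 [-0.03  0.68 -0.01] [-0.    -0.002  0.12 ]
-0.143 [-0.08  1.01 -0.01] [-0.    -0.002  0.18 ]
-0.203 [-0.15  1.34 -0.01] [-0.    -0.002  0.24 ]
-0.263 [-0.24  1.66 -0.01] [-0.    -0.002  0.3  ]
-0.323 [-0.35  1.98 -0.01] [-0.    -0.002  0.36 ]
-0.383 [-0.48  2.29 -0.02] [-0.    -0.002  0.42 ]
```

Emit:
jog_arm(motion=[[3, 0, 0.17, 0, 0, 0, 0.03], [3, 0, 0.34, 0, 0, 0, 0.06], [3, -0.03, 0.51, 0, 0, 0, 0.09]])

```text
time: 18.92
eef_pos: [0.6705, -0.0401, 0.0337]
orientation: [-3.14, -0.001, -0.054]
ft_force: [-1.5, 4.0, 1.4]
gripper_width: 0.0298
```

Emit:
jog_arm(motion=[[3, 0, 0.17, 0, 0, 0, 0.03], [3, 0, 0.34, 0, 0, 0, 0.06], [3, -0.03, 0.51, 0, 0, 0, 0.09]])

```text
time: 19.3
eef_pos: [0.6689, -0.0416, 0.033]
orientation: [-3.135, 0.003, -0.143]
ft_force: [-3.1, 9.1, 0.7]
gripper_width: 0.0303
```

```bash
python3 - <<'E'
from h import *
st();knobs()
y=robot.get_obs()["orientation"][2]
for k in range(1,5): arc(y-.06*k,.034)
im=imaging.grab_frame("wrist");cv2.imwrite("pics/w11.png",im[:,:,::-1])
E
```

```text
t 19.3 base xy 0.0533 -0.0084 z 0.033 rpy [-3.135e+00  3.000e-03 -1.430e-01] F [-3.1  9.1  0.7] T [2.01 0.62 0.17] w 0.0303 q [-0.43  0.8   0.66  1.69 -0.62  0.87 -1.22]
scene [267.5 209. ] 15 z 0.0705 th -3.037
scene [232.9 245.9] 21 z 0.0665 th 0.038
scene [232.9 245.9] 21 z 0.067 th 0.043
tri [228.5  20.3] 1383 [204.1 263.4] [ 0.7672 -0.0419  0.0778] [0.0013 0.0013] th -0.022 r 0.1522
tri [246.3 250.7] 1472 [232.9 245.9] [ 0.6896 -0.0329  0.0704] [0.0001 0.0001] th 0.075 r 0.0748
-0.203 [ 0.24  0.78 -0.12] [-0.006  0.004  0.06 ]
-0.263 [ 0.21  1.11 -0.12] [-0.005  0.004  0.12 ]
-0.323 [ 0.16  1.44 -0.12] [-0.005  0.004  0.18 ]
-0.383 [ 0.09  1.77 -0.13] [-0.005  0.005  0.24 ]
```

View pics/w11.png

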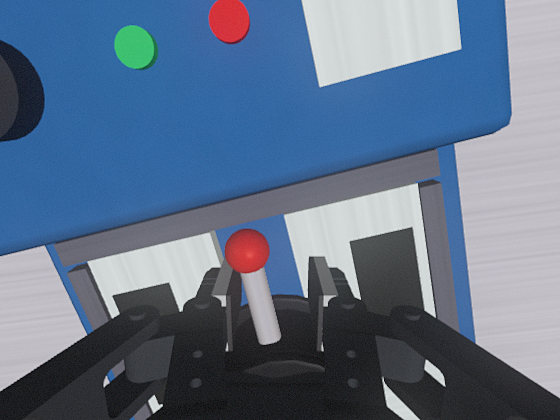

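Emit:
jog_arm(motion=[[3, 0, 0.4, 0, 0, 0, 0], [3, 0, 0.8, 0, 0, 0, 0], [3, 0, 1.0, 0, 0, 0, 0], [3, 0, 1.0, 0, 0, 0, 0]])

```text
time: 19.95
eef_pos: [0.6673, -0.0441, 0.0324]
orientation: [-3.127, 0.007, -0.138]
ft_force: [-1.4, 14.3, 2.6]
gripper_width: 0.03
```

```bash
python3 - <<'E'
from h import *
st();knobs()
E
```

```text
t 19.95 base xy 0.0515 -0.0108 z 0.0324 rpy [-3.127  0.007 -0.138] F [-1.4 14.3  2.6] T [2.97 0.26 0.16] w 0.03 q [-0.42  0.8   0.65  1.69 -0.62  0.88 -1.21]
scene [267.5 208.9] 11 z 0.071 th -3.039
scene [232.4 246.3] 21 z 0.0645 th 0.016
scene [232.4 246.3] 21 z 0.065 th 0.021
tri [220.2  17.8] 1322 [204.  263.5] [ 0.7668 -0.0422  0.077 ] [0.0015 0.0015] th -0.025 r 0.1519
tri [241.9 247.8] 1451 [232.4 246.3] [ 0.6894 -0.0343  0.0686] [0.0005 0.0005] th 0.057 r 0.0745
```

Emit:
jog_arm(motion=[[3, 0, 0.5, 0, 0, 0, 0.03], [3, 0, 1.0, 0, 0, 0, 0.03], [3, 0, 1.3, 0, 0, 0, 0.03], [3, 0, 1.3, 0, 0, 0, 0.03]])

```text
time: 20.55
eef_pos: [0.6669, -0.0447, 0.0322]
orientation: [-3.113, 0.01, -0.161]
ft_force: [0.1, 21.4, 3.5]
gripper_width: 0.0297
```

```bash
python3 - <<'E'
from h import *
st();knobs()
E
```

```text
t 20.55 base xy 0.051 -0.0113 z 0.0322 rpy [-3.113  0.01  -0.161] F [ 0.1 21.4  3.5] T [ 4.54 -0.08  0.22] w 0.0297 q [-0.41  0.8   0.65  1.69 -0.63  0.88 -1.21]
scene [268.3 209.1] 14 z 0.071 th -3.067
scene [232. 246.] 21 z 0.065 th 0.003
scene [232. 246.] 21 z 0.0655 th 0.008
tri [208.5  18.4] 1363 [204.4 263.4] [ 0.7665 -0.042   0.0772] [0.0011 0.0011] th -0.023 r 0.1516
tri [240.7 247.7] 1448 [232. 246.] [ 0.6894 -0.0354  0.0688] [0.0004 0.0004] th 0.041 r 0.0745
```

Emit:
jog_arm(motion=[[3, 0, -0.4, 0, 0, 0, 0], [3, 0, -0.9, 0, 0, 0, 0], [3, 0, -0.9, 0, 0, 0, 0]])

```text
time: 21.02
eef_pos: [0.6685, -0.0366, 0.0325]
orientation: [-3.114, 0.009, -0.162]
ft_force: [-0.2, 2.2, -0.0]
gripper_width: 0.03
```

```bash
python3 - <<'E'
from h import *
st();knobs()
im=imaging.grab_frame("wrist");cv2.imwrite("pics/w12.png",im[:,:,::-1])
E
```

```text
t 21.025 base xy 0.0534 -0.0035 z 0.0325 rpy [-3.114  0.009 -0.162] F [-0.2  2.2 -0. ] T [ 0.37  0.12 -0.01] w 0.03 q [-0.42  0.8   0.65  1.69 -0.63  0.88 -1.23]
scene [266.7 208.9] 13 z 0.07 th -3.006
scene [233.7 245.6] 25 z 0.0685 th 0.07
scene [233.7 245.6] 25 z 0.069 th 0.075
tri [235.4  19. ] 1358 [204.2 263.4] [ 0.7668 -0.042   0.0774] [0.0013 0.0013] th -0.023 r 0.1518
tri [249.8 253. ] 1499 [233.7 245.6] [ 0.6893 -0.0308  0.0722] [0.0001 0.0001] th 0.104 r 0.0747
```

View pics/w12.png

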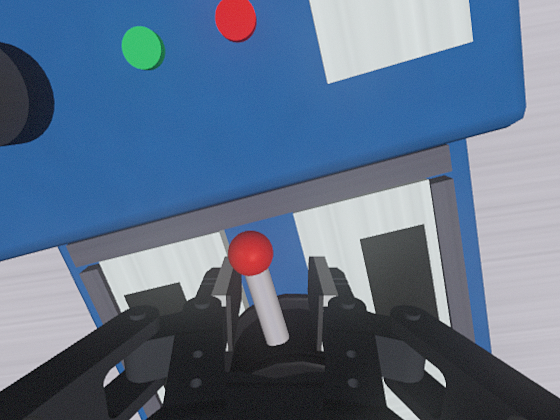

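Emit:
jog_arm(motion=[[3, 0, -0.4, 0, 0, 0, 0], [3, 0, -0.5, 0, 0, 0, 0], [3, 0, -0.5, -3, 0, 0, 0], [3, 0, -0.5, -7, 0, 0, 0], [3, 0, -0.5, -12, 0, 0, 0], [3, -4, -0.5, -17, 0, 0, 0], [3, -9, -0.5, -21, 0, 0, 0], [3, -14, 0, -25, 0, 0, 0], [3, -19, 4, -26, 0, 0, 0], [3, -23, 8, -26, 0, 0, 0]])

```text
time: 22.42
eef_pos: [0.429, -0.0869, 0.2929]
orientation: [-3.113, 0.007, -0.161]
ft_force: [-1.3, -0.1, 0.6]
gripper_width: 0.0299
```

```bash
python3 - <<'E'
from h import *
st();knobs(False)
im=imaging.grab_frame("scene");cv2.imwrite("pics/s13.png",cv2.resize(im[180:330,150:330,::-1],None,fx=4,fy=4,interpolation=cv2.INTER_CUBIC))
im=imaging.grab_frame("top");print(reds(im,3));cv2.imwrite("pics/t13.png",cv2.resize(im[90:265,230:360,::-1],None,fx=3.4,fy=3.4,interpolation=cv2.INTER_CUBIC))
E
```

```text
t 22.425 base xy -0.1899 -0.0296 z 0.2929 rpy [-3.113  0.007 -0.161] F [-1.3 -0.1  0.6] T [-0.06  0.02 -0.01] w 0.0299 q [-0.83 -0.04  0.98  2.03  0.01  1.14 -1.59]
scene [266.3 208.7] 12 z 0.07 th -2.989
scene [266.3 208.7] 12 z 0.0705 th -2.993
scene [234.4 245.9] 16 z 0.0685 th 0.096
scene [234.4 245.9] 16 z 0.069 th 0.1
[(array([220.5,  50.3]), np.int32(92)), (array([453.6, 115.2]), np.int32(119)), (array([297. , 117.8]), np.int32(19)), (array([291.6, 150.7]), np.int32(27)), (array([297.8, 210.3]), np.int32(29)), (array([415.1, 320. ]), np.int32(343))]
```

View pics/s13.png

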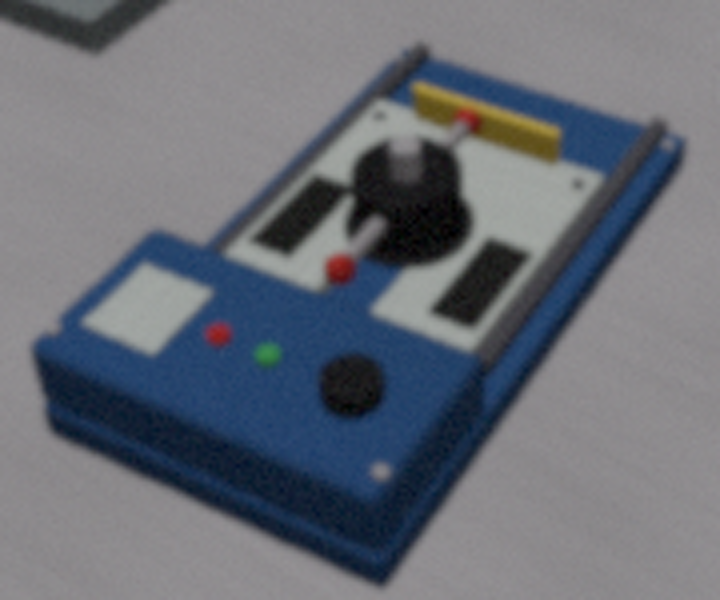

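View pics/t13.png

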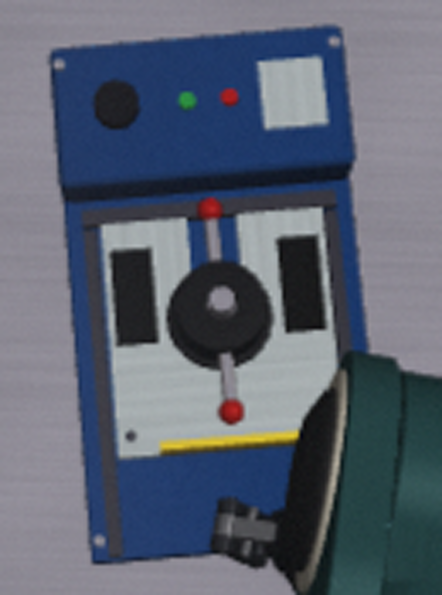

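```bash
python3 - <<'E'
from h import *
T,S=P["top"],P["scene"]
ims=cv2.imread("pics/scene0.png")[:,:,::-1];imt=cv2.imread("pics/top0.png")[:,:,::-1]
print(reds(ims),reds(imt))
def pr(a,b):
    x,e=tri([(T,a),(S,b)]);print(x.round(4),np.round(e,4));return x
a=pr((291.6,150.7),(234.4,245.9));b=pr((297.8,210.3),(266.3,208.7));print((a+b)/2,np.arctan2(*(a-b)[1::-1]))
E
```

```text
[(array([240.8, 151.8]), np.int32(72)), (array([ 95.5, 169.7]), np.int32(62)), (array([241.3, 203.3]), np.int32(12)), (array([261.3, 241.9]), np.int32(25)), (array([204.1, 263.2]), np.int32(15)), (array([220.8, 385.6]), np.int32(224))] [(array([220.6,  50.2]), np.int32(88)), (array([453.6, 115.1]), np.int32(119)), (array([297.2, 117.7]), np.int32(16)), (array([270. , 161.2]), np.int32(20)), (array([320.1, 196.4]), np.int32(21)), (array([415.4, 320.5]), np.int32(323))]
[ 0.6877 -0.0303  0.0702] [0.0001 0.0001]
[ 0.5444 -0.0477  0.0713] [0.0008 0.0008]
[ 0.6160707  -0.03902228  0.07071567] 0.12107669175257024
```

```bash
python3 - <<'E'
from h import *
T,S=P["top"],P["scene"]
for p,q in[((270,161.2),(261.3,241.9)),((320.1,196.4),(241.3,203.3))]:
    x,e=tri([(T,p),(S,q)]);print(x.round(4),np.round(e,4))
E
```

```text
[0.6573 0.0198 0.0845] [0.0004 0.0004]
[ 0.5757 -0.0983  0.0856] [0.0008 0.0008]
```

```bash
python3 - <<'E'
from h import *
arc(.10,.2);arc(.1,.12);arc(.10,.034)
E
```

```text
0.1 [23.08 -9.07  9.45] [-0.035  0.003 -0.266]
0.1 [23.14 -8.8  17.45] [-0.035  0.003 -0.266]
0.1 [23.2  -8.51 26.04] [-0.035  0.003 -0.266]
```

Emit:
jog_arm(motion=[[3, 5, -2, 1, -0.01, 0, -0.06], [3, 10, -4, 3, -0.02, 0, -0.12], [3, 15, -6, 6, -0.03, 0, -0.2], [3, 20, -8, 9, -0.035, 0, -0.266], [3, 23.1, -8.9, 13, -0.035, 0, -0.266], [3, 23.1, -8.8, 15.5, -0.035, 0, -0.266], [3, 23.1, -8.8, 15.5, -0.035, 0, -0.266]])

```text
time: 23.45
eef_pos: [0.6693, -0.0332, 0.1356]
orientation: [3.141, 0.009, 0.1]
ft_force: [0.4, 0.4, 0.3]
gripper_width: 0.0298
```

```bash
python3 - <<'E'
from h import *
st();arc(.10,.034)
im=imaging.grab_frame("wrist");cv2.imwrite("pics/w14.png",im[:,:,::-1])
E
```

```text
t 23.45 base xy 0.0546 -0.0002 z 0.1356 rpy [3.141 0.009 0.1  ] F [0.4 0.4 0.3] T [ 0.01  0.04 -0.01] w 0.0298 q [-0.53  0.7   0.8   1.64 -0.56  1.05 -1.03]
0.1 [ 0.23 -0.03 10.16] [0.001 0.009 0.   ]
```

View pics/w14.png

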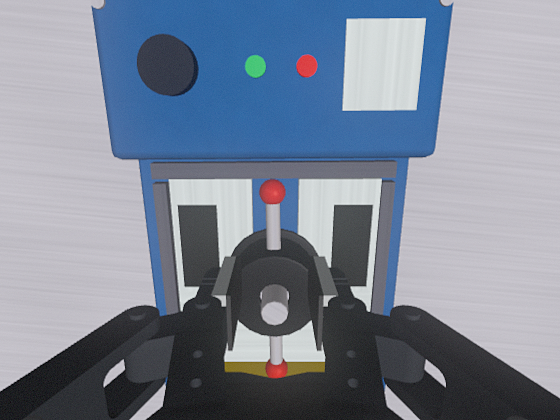

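Emit:
jog_arm(motion=[[3, 0.2, 0, 3, 0, 0, 0], [3, 0.2, 0, 6, 0, 0, 0], [3, 0.2, 0, 9, 0, 0, 0], [3, 0.2, 0, 10.1, 0, 0.009, 0], [3, 0.2, 0.2, 10.1, 0, 0.009, 0], [3, 0.2, 0.4, 10.1, 0, 0.009, 0.03], [3, 0.2, 0.6, 10.1, 0, 0.009, 0.06], [3, 0.2, 0.75, 10.1, 0, 0.009, 0.09]])

```text
time: 24.5
eef_pos: [0.6728, -0.0397, 0.0376]
orientation: [-3.14, -0.004, 0.009]
ft_force: [-0.4, 3.6, 0.5]
gripper_width: 0.0296
```

```bash
python3 - <<'E'
from h import *
st();knobs()
E
```

```text
t 24.5 base xy 0.0574 -0.007 z 0.0376 rpy [-3.14  -0.004  0.009] F [-0.4  3.6  0.5] T [0.87 0.21 0.05] w 0.0296 q [-0.48  0.82  0.73  1.69 -0.68  0.9  -1.03]
scene [267.2 208.8] 12 z 0.071 th -3.027
scene [233.6 246.4] 19 z 0.066 th 0.064
scene [233.6 246.4] 19 z 0.0665 th 0.069
tri [284.1  34. ] 1223 [204.2 263.4] [ 0.7671 -0.0418  0.0777] [0.0012 0.0012] th -0.022 r 0.1521
tri [254.7 252.1] 1358 [233.6 246.4] [ 0.6895 -0.0308  0.0701] [0.0003 0.0003] th 0.102 r 0.0749
```

Emit:
jog_arm(motion=[[3, 0, -0.05, 0, 0, 0, 0], [3, 0, -0.1, 0, 0, 0, 0], [3, 0, -0.15, 0, 0, 0, 0], [3, 0, -0.2, 0, 0, 0, 0], [3, 0, -0.25, 0, 0, 0, 0], [3, 0, -0.3, 0, 0, 0, 0], [3, 0, -0.4, 0, 0, 0, 0], [3, 0, -0.6, 0, 0, 0, 0], [3, 0, -0.7, 0, 0, 0, 0]])

```text
time: 25.72
eef_pos: [0.6725, -0.0328, 0.0371]
orientation: [-3.141, -0.004, 0.01]
ft_force: [-1.2, 0.7, 0.6]
gripper_width: 0.0299
```

```bash
python3 - <<'E'
from h import *
st();knobs()
E
```

```text
t 25.725 base xy 0.0578 -0.0001 z 0.0371 rpy [-3.141 -0.004  0.01 ] F [-1.2  0.7  0.6] T [ 0.03 -0.03  0.06] w 0.0299 q [-0.49  0.82  0.73  1.69 -0.68  0.9  -1.04]
scene [266.4 209. ] 13 z 0.0695 th -2.995
scene [233.9 245.8] 27 z 0.068 th 0.076
scene [233.9 245.8] 27 z 0.0685 th 0.08
tri [307.9  33.7] 1231 [204.  263.5] [ 0.7671 -0.0423  0.077 ] [0.0013 0.0013] th -0.025 r 0.1521
tri [267.8 254.4] 1381 [233.9 245.8] [ 0.69   -0.0291  0.0733] [0.0005 0.0005] th 0.124 r 0.0756
```

Emit:
jog_arm(motion=[[3, 0, 0, -2, 0, 0, 0], [3, 0, 0, -6, 0, 0, 0], [3, 0, 0, -11, 0, 0, 0], [3, -4, 0, -16, 0, 0, 0], [3, -9, 0, -20, 0, 0, 0], [3, -14, -2, -23, 0, 0, 0], [3, -18, -7, -24, 0, 0, 0], [3, -21, -12, -24, 0, 0, 0], [3, -23, -17, -24, 0, 0, 0], [3, -23, -17, -24, 0, 0, 0]])

```text
time: 27.08
eef_pos: [0.4383, 0.1386, 0.2771]
orientation: [-3.138, -0.004, 0.018]
ft_force: [0.8, -0.6, 0.3]
gripper_width: 0.0299
```

```bash
python3 - <<'E'
from h import *
st();knobs(False)
im=imaging.grab_frame("top");print(reds(im,3));cv2.imwrite("pics/t15.png",im[:,:,::-1])
cv2.imwrite("pics/s15.png",imaging.grab_frame("scene")[:,:,::-1])
E
```

```text
t 27.075 base xy -0.1582 0.1939 z 0.2771 rpy [-3.138 -0.004  0.018] F [ 0.8 -0.6  0.3] T [-0.07 -0.02  0.01] w 0.0299 q [-1.35  0.05  1.04  2.02 -0.05  1.09 -1.84]
scene [266.5 208.8] 13 z 0.07 th -2.998
scene [266.5 208.8] 13 z 0.0705 th -3.002
scene [234.2 245.8] 17 z 0.0685 th 0.088
scene [234.2 245.8] 17 z 0.069 th 0.093
[(array([220.6,  50.4]), np.int32(94)), (array([453.5, 115.3]), np.int32(120)), (array([297. , 117.9]), np.int32(20)), (array([291.6, 150.7]), np.int32(27)), (array([297.8, 210.4]), np.int32(30)), (array([415.1, 320. ]), np.int32(345))]
```

View pics/t15.png

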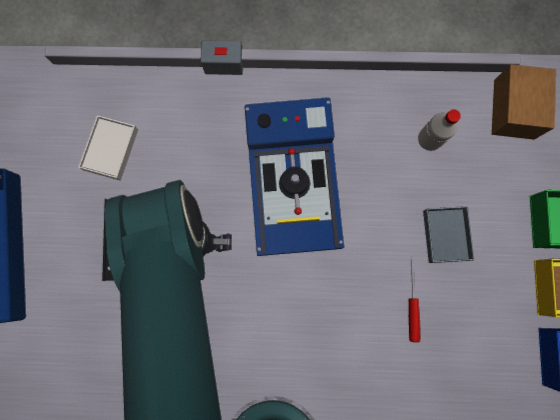

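View pics/s15.png

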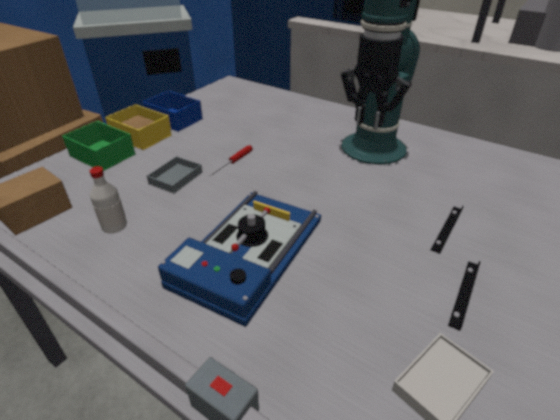

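```bash
python3 - <<'E'
from h import *
im=cv2.imread("pics/t15.png");cv2.imwrite("pics/t15z.png",cv2.resize(im[130:265,235:355],None,fx=4.4,fy=4.4,interpolation=cv2.INTER_CUBIC))
for x in(-.094,.076):
  for y in(.05,0,-.05):
    u=proj(P["top"],np.array([*b2w(x,y),.064 if x<0 else .039]));print(x,y,((u-[235,130])*4.4).round())
E
```

```text
-0.094 0.05 [183. 405.]
-0.094 0 [277. 397.]
-0.094 -0.05 [371. 390.]
0.076 0.05 [160. 109.]
0.076 0 [249. 102.]
0.076 -0.05 [339.  95.]
```

View pics/t15z.png

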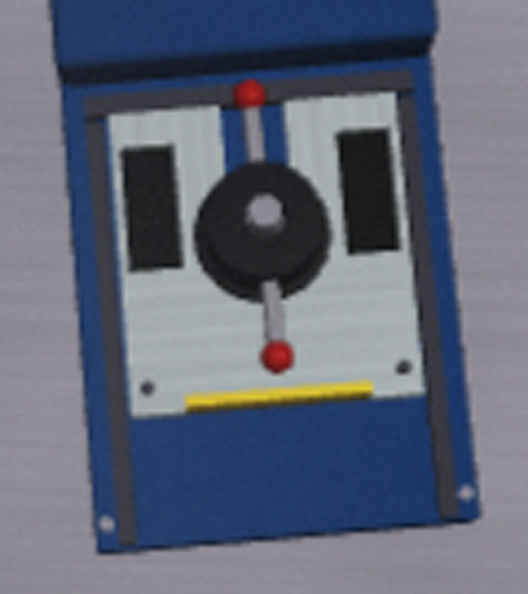

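Plate abuts the bar with no visible gap, and the lip is where home predicts. Handing in.

```bash
python3 -c "
from workcell import order
print(order.job_done())"
```

```text
the job is handed in; nothing more can be done
None
```

The plate is home against the rear stop and the cap is locked. I handed the job in at about 27 s, with the arm clear of everything.

**Plate:** I pushed it by the yellow lip, about 44 mm, until it stopped moving. It stayed put at 16 N. In the last top picture its rear edge meets the dark bar with no visible gap. The lip is within about 1 mm of the home position.

**Cap:** I straddled one arm with the open jaws.
- **Backward:** I turned it about 0.4 to 0.7 rad counter-clockwise until it dropped. The cameras showed a fall of about 10 mm, against 9.5 mm expected.
- **Forward:** I turned it about 1.6 rad clockwise to a firm stop, which held at up to 21 N.
- **Total sinking:** It measured 14.3 mm from start to end, against 13.5 mm expected. That is within camera error.

**What disagreed or went wrong:**
- **Finger length:** The fingertips are about 17 to 20 mm behind the TCP in the pictures, not 14 mm ahead as `robot.tip_extent` says. My first plate push passed above the lip without touching it, and I redid it lower.
- **Cap stop:** The cap gave about 0.08 rad under 21 N and sprang back on release. I pushed it again lightly, to about 4 N, and released slowly. It came to rest in the same place.
- **Knob height:** Absolute readings were 3 to 4 mm high with this calibration, so I relied on the differences.

The screwdriver, grey tray and bottle have not moved. The strips and the other things show no visible change, though the arm hid the strips in the last top view.

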